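# Stir the finishing media around a piston pin

### The arm

A 6-joint arm with a two-finger parallel gripper is mounted at the origin on the work surface. World frame = base frame: x ahead of the robot, y to its left, z up, the work surface at z = 0. Lengths are in m, angles in degrees, forces in N, time in s.
With the tool pointing down it reaches from about 0.375 to 0.9 m from the base axis. Payload 3.1 kg.
Tool frame: the origin (TCP) lies at the very end of the fingers, on their centre line; the grasp point (between the pads) lies 19 mm behind it; z points along the fingers, y is the line along which they close (so a half turn about z gives the same grasp; the last joint's range is limited). The gripper opens to 87 mm and grips with 3 to 60 N. Pads are 19 mm wide; open, the fingers measure 117 mm over their backs; the gripper's body (75 mm by 190 mm) begins 51 mm behind the grasp point.
Start: joints at [-81.217, 30.224, 82.088, -0, 67.689, -10.227], TCP at [0.204, -0.591, 0.223] pointing down, gripper open.
Joint ranges: [-176.69, 176.69], [-43.24, 126.21], [12.49, 139.97], [-82, 262], [0, 151.66], [-163.58, 163.58]. Speed limits (degrees/s): [159.86, 159.86, 180, 180, 180, 180].

### API

Orientations are given as a 3x3 rotation matrix whose columns are the frame's x, y, z axes.
In Python, from rig import * gives the robot as it stands.
- The arm moves only by the tool jog_arm, never from a script. Its arguments are lists of equal length, an entry for each row: "delta_pos": the shift along the world's x, y, z in cm, a list of three; "turn": the turn about the world's z in degrees; "grip": the closure, from 0 (fully open) to 1 (shut). In form: {"delta_pos": [[x, y, z], ...], "turn": [turn, ...], "grip": [grip, ...]}. A call has 1 to 12 rows; each row is the pose to reach, as a shift and turn from the pose commanded when the call began; what a row does not reach only later rows make up. A row lasts 1/8 s, in which the tool goes at most 62.5 mm and 10.7 degrees, less where a joint would pass 70% of its speed; a pose out of reach is approached as far as the arm can. A call with a gripper value outside its range is refused whole. The fingers move at their own pace and stop on an object; the grip force is fixed at half the most. Time passes only in rows, so rows that repeat a pose let the fingers close. It gives the time, the measured TCP pose, the force, the opening and the grip force at its end, in the units of the state.
- read_state(): the state, without advancing time (a new reading comes with each control period).
- capture(name): name is "side" or "top"; returns a dict with "color" (384x512x3 uint8, blue, green, red), "fovy" (degrees; the focal length in pixels is half the picture's height over the tangent of half this angle, whatever the lens; pixels are square), "cx", "cy" (the principal point, pixels), "camera_from_world" (4x4, takes a point from world to camera coordinates). Camera axes: x right, y up, looking along -z (the intrinsics and any distortion apply to the point x, -y, -z); pixel columns grow to the right and rows downward; lengths in m; the calibration is good to about 2 mm. A picture is of the moment at which its call begins. There is no depth.
- hand_in(): hands the job in; it is judged then, once.
The state is a dict: "time_s": time; "joint_positions": joint angles; "qvel": joint speeds; "tau": joint torques, N m; "position": TCP position; "tcp_rot": TCP orientation; "force": force on the tool from outside, world axes, zero at the start; "moment": the same for the moment, N m; "opening": opening from 0.0 (shut) to 1.0 (fully open); "grasp_force": force on a finger pad.
Only numpy, scipy, OpenCV 4.12 (cv2) and the standard library are available. Lean on these libraries where they do the work, as an engineer would, in place of code of your own. Each camera call takes 0.05 s, during which the arm holds its last target. There are 200 camera calls.

### The job

Take the stirring rod from its sloping rack under the lamp and, holding it upright with its foot close to the floor of the finishing bowl, stir the ceramic beads and the piston pin clockwise as seen from above, at least three wide full turns around the bowl (about halfway out or more), until the pin and all the beads have clearly shifted from where they lay. Then lay the rod back home in the rack's trough, foot on the stop, and let go; beads and pin stay in the bowl and the other things on the bench stay where they are.

Things in the scene. Friction and masses are not known exactly. Their poses are not given: they have to be found in the camera images.
- bowl: steel finishing bowl fixed to the bench, to the robot's left or right: round, open, 208 mm across outside at the bottom, 220 mm at the rim, 80 mm high, wall 4 mm, flat floor 8 mm thick (inside radius 100 mm at the floor); origin under its centre, z up; it may be turned to any yaw, which does not show or matter to the work
- bowl_floor (a point): centre of the bowl's inner floor, 8 mm above the bench; axes as the bowl's
- rod: stirring rod, 200 mm long, about 110 g: aluminium bar, 16 mm diameter, the upper 80 mm a wooden handle 20 mm square. Origin at the centre of its foot, z along the rod towards the handle, x and y square to the handle's flats. At first it lies by gravity in the rack's trough, leaning 30 degrees from vertical, handle up towards the robot; its y axis is level, the flats across y free to pinch
- rod_top (a point): centre of the top end of the rod's handle, 200 mm from its foot
- rack: fixed rack for the rod: steel base plate 200 by 100 by 10 mm, an open V trough sloping 30 degrees from vertical that rises towards the rack's -x side (the robot's side), and a white lamp head over it. Origin on the bench in the rack's middle plane, 45 mm on the -x side of the plate's middle; x away from the robot at yaw 0, z up. Yaw up to 0.3 rad either way
- rack_foot (a point): where the centre of the rod's foot belongs, on the stop plate at the trough's lower end: (50, 0, 30) mm in the rack's frame. The trough is 100 mm long up the slope, so the rod's upper 100 mm sticks out free. Its two walls meet at 90 degrees under the rod, end 10 mm above its axis, mouth 42 mm wide, open upward to +x. All is slippery: a rod let go in it slides home
- rack_top (a point): where the top of the rod belongs when it lies home in the trough: (-50, 0, 203.2) mm in the rack's frame
- rack_lamp (a point): middle of the lamp head's underside, (57, 0, 290) mm in the rack's frame. The head is a block 166 mm along rack x (from -26 to +140 mm), 110 mm wide, 30 mm high, on a post at rack x = +130 mm. A gripper pointing straight down on the handle would hit it; one tilted along the rod is clear by about 20 mm
- pin: dark steel piston pin, 22 mm diameter, 60 mm long, about 90 g, lying loose on the bowl's floor in the ring of beads, about 56 mm from the centre and square to the radius; origin at its centre, x along it
- bead1: one of five alike white ceramic finishing beads in the bowl: short cylinder 28 mm diameter, 26 mm high, 40 g, at first standing on end, in a loose ring about 58 mm from the middle of the bowl; smooth and slippery; origin at its centre
- bead2: one of five alike white ceramic finishing beads in the bowl: short cylinder 28 mm diameter, 26 mm high, 40 g, at first standing on end, in a loose ring about 58 mm from the middle of the bowl; smooth and slippery; origin at its centre
- bead3: one of five alike white ceramic finishing beads in the bowl: short cylinder 28 mm diameter, 26 mm high, 40 g, at first standing on end, in a loose ring about 58 mm from the middle of the bowl; smooth and slippery; origin at its centre
- bead4: one of five alike white ceramic finishing beads in the bowl: short cylinder 28 mm diameter, 26 mm high, 40 g, at first standing on end, in a loose ring about 58 mm from the middle of the bowl; smooth and slippery; origin at its centre
- bead5: one of five alike white ceramic finishing beads in the bowl: short cylinder 28 mm diameter, 26 mm high, 40 g, at first standing on end, in a loose ring about 58 mm from the middle of the bowl; smooth and slippery; origin at its centre
- conrod: bystander: connecting rod lying flat between bowl and rack: dark steel, 142 mm long, 60 mm wide, 22 mm high; origin under its middle
- liner: bystander: short steel cylinder liner (open ring) 90 mm across, 40 mm high, on the bench nearer the robot; origin under its centre
- piston: bystander: aluminium piston 76 mm across, 60 mm high, standing to the robot's right; origin under its centre
- jar: bystander: jar with a lid, 80 mm across, 90 mm high, standing to the robot's left; origin under its centre

How it is judged:
By the outcome, as a careful person would: the job done as asked, in the order asked, and still so for the second after the job is handed in, with the robot touching nothing.
It also fails if it takes over 72 s, if anything falls off the work surface, if the arm or the gripper's body presses on something with over 40 N, if the wrist force passes 120 N, or if a joint passes its speed limit or range.

## Working session

There is one attempt and no reset: what is moved stays moved. The work goes in short steps, Python scripts to look and compute and a tool call to move; the robot and the scene stay as the last step left them, time stands still between calls to the robot, and variables do not carry over. Pictures are saved under pics/ and viewed, at most 10 in all, crops included, and the job is handed in when it is done.

Besides the shell and the picture viewer there is one more tool, called after "Emit:" in YAML: its name, and indented under it one key for each argument. jog_arm: Moves the arm, as the interface text tells. Its arguments: {"type":"object","properties":{"delta_pos":{"type":"array"},"turn":{"type":"array"},"grip":{"type":"array"}},"required":["delta_pos","turn","grip"]}

```bash
ls; mkdir -p pics; cat > h.py <<'E'
from rig import *
import numpy as np, cv2
def snap(cam,name,crop=None,s=1.5):
    c=capture(cam); np.save(f'pics/{name}.npy',c['color']); im=c['color']
    if crop: im=im[crop[1]:crop[3],crop[0]:crop[2]]
    cv2.imwrite(f'pics/{name}.png',cv2.resize(im,None,fx=s,fy=s,interpolation=cv2.INTER_CUBIC))
    return c
def K(c):
    f=192/np.tan(np.radians(c['fovy'])/2); return f
def px(c,P):
    p=c['camera_from_world']@np.append(P,1); f=K(c); return np.array([c['cx']+f*p[0]/-p[2],c['cy']+f*-p[1]/-p[2]])
def ray(c,u,v,z):
    f=K(c); d=np.array([(u-c['cx'])/f,-(v-c['cy'])/f,-1]); M=np.linalg.inv(c['camera_from_world'])
    o=M[:3,3]; w=M[:3,:3]@d; return o+w*(z-o[2])/w[2]
E
python3 - <<'E'
from h import *
for n in('top','side'):
    c=snap(n,n+'1'); M=np.linalg.inv(c['camera_from_world']); print(c['fovy'],c['cx'],c['cy'],M.round(3), [k for k in c])
s=read_state(); print(s['tcp_rot'],s['time_s'],s['opening'])
E
```

```text
pics
49.8767444252058 255.8174957336993 192.56535361764048 [[ 0.023  0.993 -0.114  0.358]
 [-1.     0.022 -0.005  0.002]
 [-0.003  0.114  0.993  1.65 ]
 [ 0.     0.     0.     1.   ]] ['color', 'fovy', 'cx', 'cy', 'camera_from_world']
49.75471624456421 258.61574561880803 186.27270643203403 [[-0.798  0.389 -0.46   0.014]
 [-0.602 -0.506  0.617  0.721]
 [ 0.007  0.77   0.638  0.901]
 [ 0.     0.     0.     1.   ]] ['color', 'fovy', 'cx', 'cy', 'camera_from_world']
[[ 9.45471137e-01  3.25705768e-01 -2.86028912e-04]
 [ 3.25705691e-01 -9.45469205e-01  1.94548781e-03]
 [ 3.63225073e-04 -1.93256381e-03 -9.99998067e-01]] 0.1 1.0018799192156982
```

View pics/top1.png

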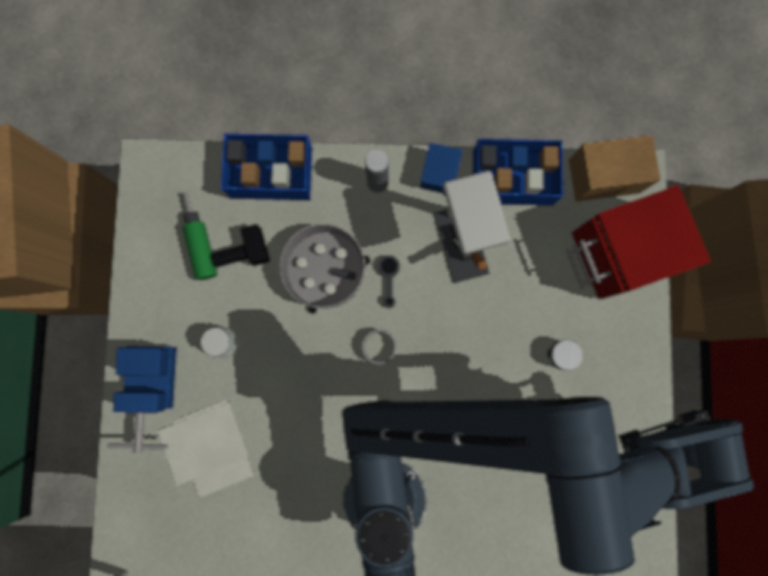

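View pics/side1.png

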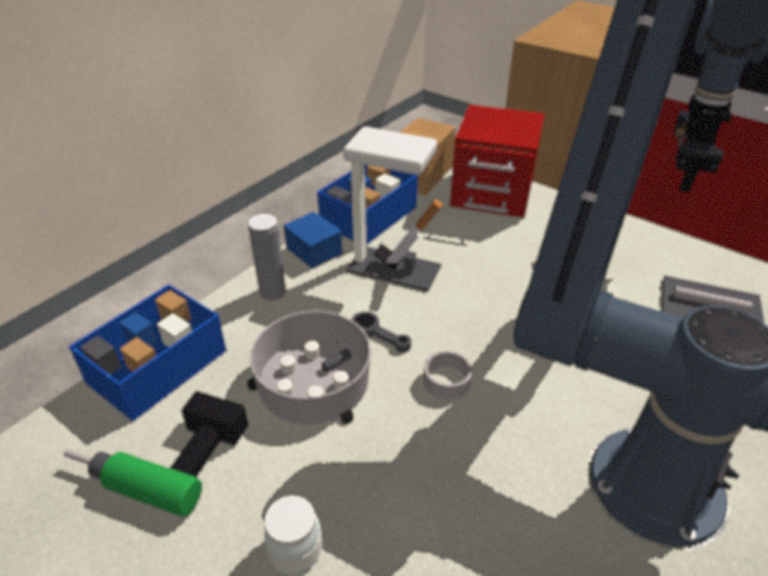

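```bash
python3 - <<'E'
import numpy as np,cv2
a=np.load('pics/top1.npy')[105:205,275:375]; b=np.load('pics/side1.npy')[80:195,225:325]
cv2.imwrite('pics/rt.png',cv2.resize(a,None,fx=6,fy=6,interpolation=cv2.INTER_CUBIC))
cv2.imwrite('pics/rs.png',cv2.resize(b,None,fx=5,fy=5,interpolation=cv2.INTER_CUBIC))
E
```

```text
(no output)
```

View pics/rt.png

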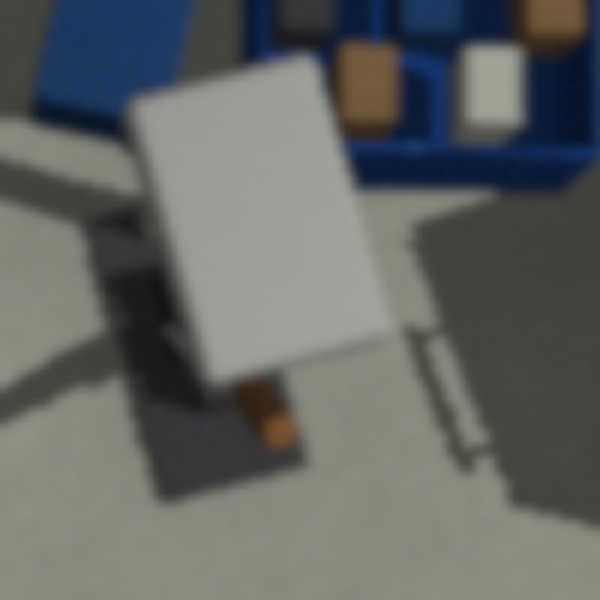

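View pics/rs.png

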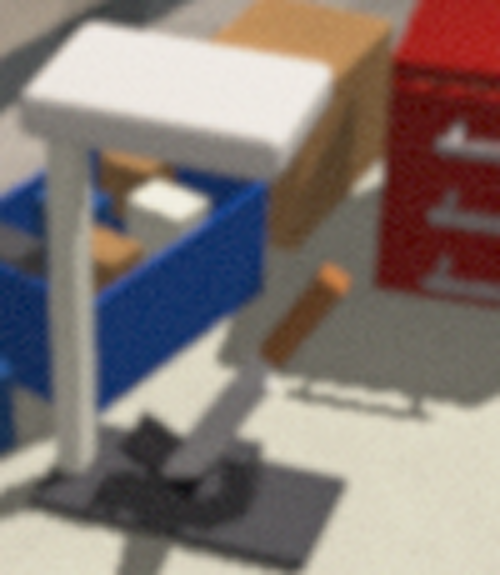

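```bash
cat > fit.py <<'E'
from h import *
from scipy.optimize import least_squares
T=capture('top');S=capture('side')
t=lambda u,v:((u+.5)/6-.5+275,(v+.5)/6-.5+105); s=lambda u,v:((u+.5)/5-.5+225,(v+.5)/5-.5+80)
o=[(T,t(130,103),(.140,.055,.32)),(T,t(316,54),(.140,-.055,.32)),(T,t(390,326),(-.026,-.055,.32)),(T,t(208,380),(-.026,.055,.32)),
(T,t(160,502),(-.055,.05,.01)),(T,t(306,463),(-.055,-.05,.01)),(T,t(283,432),(-.05,0,.2032)),
(S,s(332,70),(-.026,-.055,.32)),(S,s(282,140),(-.026,.055,.32)),(S,s(24,95),(.14,.055,.32)),
(S,s(345,484),(-.055,-.05,.01)),(S,s(297,565),(-.055,.05,.01)),(S,s(337,278),(-.05,0,.2032))]
def R(p,X): 
    c,s_=np.cos(p[2]),np.sin(p[2]); return np.array([p[0]+c*X[0]-s_*X[1],p[1]+s_*X[0]+c*X[1],X[2]])
def res(p): return np.concatenate([px(c,R(p,X))-uv for c,uv,X in o])
r=least_squares(res,[.6,-.2,.2],loss='soft_l1')
print(r.x); print(res(r.x).reshape(-1,2).round(1))
print('top',R(r.x,(-.05,0,.2032)))
print('bowl',ray(T,322.5/1.5-.2,265.5/1.5-.2,.08), px(T,(.54,.1,.08)))
for n,u,v in(('jar',216,342),('liner',373,346),('conrodA',389,265),('conrodB',388,301),('piston',566,355)): print(n,ray(T,u/1.5,v/1.5,.03))
for u,v in((302,262),(320,248),(341,253),(309,282),(330,288)):print('bead',ray(T,u/1.5,v/1.5,.034))
print('pin',ray(T,342/1.5,272/1.5,.03))
E
python3 fit.py
```

```text
[ 0.63372448 -0.20491537  0.27136176]
[[-1.5 -1.5]
 [-0.4 -1.3]
 [ 0.7  1.1]
 [-1.5  0.3]
 [ 0.2 -0.1]
 [-0.   0.3]
 [-1.2  0. ]
 [ 1.6 -2.1]
 [-0.3  0.4]
 [-1.6 -1.1]
 [ 1.2 -1.6]
 [ 1.7 -0.5]
 [ 0.3 -0.4]]
top [ 0.58555414 -0.21831755  0.2032    ]
bowl [0.59506803 0.16924498 0.08      ] [232.3783105  191.42201519]
jar [0.39394218 0.44477152 0.03      ]
liner [0.39287429 0.03496101 0.03      ]
conrodA [ 0.60711515 -0.00205086  0.03      ]
conrodB [ 0.5114716  -0.00151411  0.03      ]
piston [ 0.38100195 -0.46707858  0.03      ]
bead [0.60936392 0.22778723 0.034     ]
bead [0.64789621 0.18155227 0.034     ]
bead [0.6357324  0.12555444 0.034     ]
bead [0.55658787 0.20735637 0.034     ]
bead [0.54194927 0.15159538 0.034     ]
pin [0.58564603 0.1216596  0.03      ]
```

Emit:
jog_arm:
  delta_pos:
    - [4,4,0]
    - [9,9,0]
    - [14,14,0]
    - [19,19.5,0]
    - [24,25,0]
    - [28.5,29.5,0]
    - [32,33.2,-1]
    - [34,35.5,-2]
    - [34.8,36.3,-4]
    - [34.8,36.3,-4.7]
    - [34.8,36.3,-4.7]
  turn: [-1,-2,-3.5,-3.5,-3.5,-3.5,-3.5,-3.5,-3.5,-3.5,-3.5]
  grip: [0,0,0,0,0,0,0,0,0,0,0]

```text
time_s: 1.58
position: [0.5508, -0.2283, 0.175]
tcp_rot: [[0.964, 0.267, -0.002], [0.267, -0.964, 0.001], [-0.001, -0.001, -1.0]]
force: [0.6, 0.8, 0.8]
opening: 0.999
grasp_force: 0.0
```

```bash
python3 - <<'E'
from h import *
a=snap('top','a')['color'][130:205,285:360]; b=snap('side','b')['color'][70:200,225:345]
A=cv2.resize(a,(390,570),interpolation=cv2.INTER_CUBIC) if 0 else cv2.resize(a,None,fx=5,fy=5,interpolation=cv2.INTER_CUBIC)
B=cv2.resize(b,None,fx=3.4,fy=3.4,interpolation=cv2.INTER_CUBIC)
o=np.zeros((max(A.shape[0],B.shape[0]),A.shape[1]+B.shape[1],3),np.uint8);o[:A.shape[0],:A.shape[1]]=A;o[:B.shape[0],A.shape[1]:]=B
cv2.imwrite('pics/c.png',o);s=read_state();print(s['position'],s['tcp_rot'].round(3) if hasattr(s['tcp_rot'],'round') else s['tcp_rot'],s['joint_positions'],s['force'])
E
```

```text
[ 0.55133135 -0.22914939  0.17610637] [[ 0.964  0.266  0.001]
 [ 0.266 -0.964 -0.001]
 [ 0.     0.001 -1.   ]] [-3.32779044e+01  3.12405962e+01  8.89030473e+01 -1.24751250e-02
  5.98058674e+01  4.13156469e+01] [-0.10415189 -0.12989614 -0.22320535]
```

View pics/c.png

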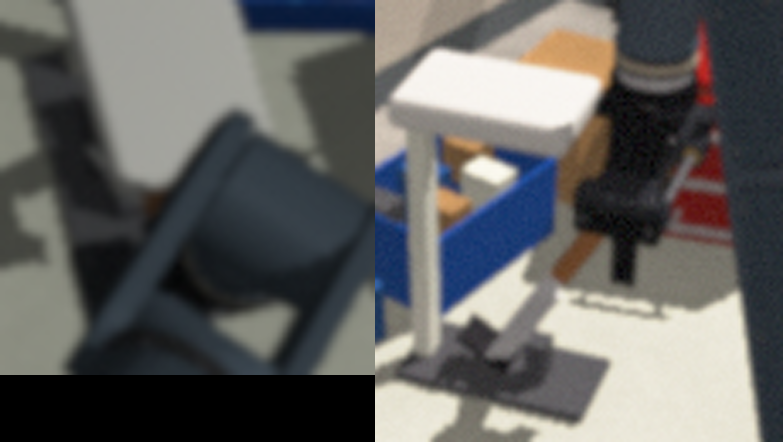

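Emit:
jog_arm:
  delta_pos:
    - [0.7,0.1,0]
    - [1.3,0.2,0]
    - [1.5,0.2,0]
    - [1.5,0.2,0]
  turn: [0,0,0,0]
  grip: [0,0,0,0]

```text
time_s: 2.17
position: [0.5668, -0.2259, 0.1756]
tcp_rot: [[0.964, 0.268, 0.0], [0.268, -0.964, -0.0], [0.0, 0.0, -1.0]]
force: [-0.3, 0.8, 0.2]
opening: 1.003
grasp_force: 0.0
```

Emit:
jog_arm:
  delta_pos:
    - [0.2,0.05,0]
    - [0.4,0.1,0]
    - [0.4,0.1,0]
  turn: [0,0,0]
  grip: [0,0,0]

```text
time_s: 2.55
position: [0.5708, -0.2248, 0.1755]
tcp_rot: [[0.964, 0.268, 0.0], [0.268, -0.964, -0.0], [0.0, 0.0, -1.0]]
force: [0.1, -0.2, -0.6]
opening: 1.005
grasp_force: 0.0
```

Emit:
jog_arm:
  delta_pos:
    - [0.1,0.03,0]
    - [0.2,0.05,0]
    - [0.2,0.05,0]
  turn: [0,0,0]
  grip: [0,0,0]

```text
time_s: 2.92
position: [0.5727, -0.2244, 0.1756]
tcp_rot: [[0.964, 0.267, 0.0], [0.267, -0.964, -0.0], [0.0, 0.0, -1.0]]
force: [1.3, -0.5, 0.7]
opening: 0.998
grasp_force: 0.0
```

Emit:
jog_arm:
  delta_pos:
    - [0.1,0.03,0]
    - [0.2,0.05,0]
    - [0.2,0.05,0]
  turn: [0,0,0]
  grip: [0,0,0]

```text
time_s: 3.3
position: [0.5747, -0.2239, 0.1755]
tcp_rot: [[0.964, 0.267, 0.0], [0.267, -0.964, -0.0], [0.0, 0.0, -1.0]]
force: [0.8, -0.5, 0.5]
opening: 0.998
grasp_force: 0.0
```

Emit:
jog_arm:
  delta_pos:
    - [0.1,0.03,0]
    - [0.2,0.05,0]
    - [0.2,0.05,0]
  turn: [0,0,0]
  grip: [0,0,0]

```text
time_s: 3.68
position: [0.5767, -0.2234, 0.1756]
tcp_rot: [[0.964, 0.268, 0.0], [0.268, -0.964, -0.0], [0.0, 0.0, -1.0]]
force: [-0.3, 0.0, 0.3]
opening: 0.998
grasp_force: 0.0
```

Emit:
jog_arm:
  delta_pos:
    - [0.1,0.03,0]
    - [0.2,0.05,0]
    - [0.2,0.05,0]
  turn: [0,0,0]
  grip: [0,0,0]

```text
time_s: 4.05
position: [0.5787, -0.2229, 0.1756]
tcp_rot: [[0.964, 0.268, 0.0], [0.268, -0.964, -0.0], [0.0, 0.0, -1.0]]
force: [1.4, -0.4, -0.4]
opening: 1.002
grasp_force: 0.0
```

Emit:
jog_arm:
  delta_pos:
    - [0.1,0.03,0]
    - [0.2,0.05,0]
    - [0.2,0.05,0]
  turn: [0,0,0]
  grip: [0,0,0]

```text
time_s: 4.42
position: [0.5807, -0.2224, 0.1756]
tcp_rot: [[0.964, 0.267, 0.0], [0.267, -0.964, -0.0], [0.0, 0.0, -1.0]]
force: [0.0, -0.9, -0.4]
opening: 1.001
grasp_force: 0.0
```

Emit:
jog_arm:
  delta_pos:
    - [0.1,0.03,0]
    - [0.2,0.05,0]
    - [0.2,0.05,0]
    - [0.2,0.05,0]
    - [0.2,0.05,0]
    - [0.2,0.05,0]
  turn: [0,0,0,0,0,0]
  grip: [0.4,0.7,0.72,0.72,0.72,0.72]

```text
time_s: 5.18
position: [0.5826, -0.2219, 0.1755]
tcp_rot: [[0.964, 0.267, -0.0], [0.267, -0.964, 0.0], [-0.0, -0.0, -1.0]]
force: [1.3, -0.0, -0.0]
opening: 0.4
grasp_force: 0.0
```

```bash
python3 - <<'E'
from h import *
a=snap('top','a2')['color'][130:205,285:360]; b=snap('side','b2')['color'][90:190,260:340]
A=cv2.resize(a,None,fx=4,fy=4,interpolation=cv2.INTER_CUBIC)
B=cv2.resize(b,None,fx=6,fy=6,interpolation=cv2.INTER_CUBIC)
o=np.zeros((max(A.shape[0],B.shape[0]),A.shape[1]+B.shape[1],3),np.uint8);o[:A.shape[0],:A.shape[1]]=A;o[:B.shape[0],A.shape[1]:]=B
cv2.imwrite('pics/c2.png',o);s=read_state();print(s['position'],s['force'],s['moment'],s['opening'])
E
```

```text
[ 0.58259613 -0.2218934   0.17555722] [ 0.01211165 -0.56257916 -0.04883768] [-0.01762871  0.02891101 -0.01918847] 0.32666594671368104
```

View pics/c2.png

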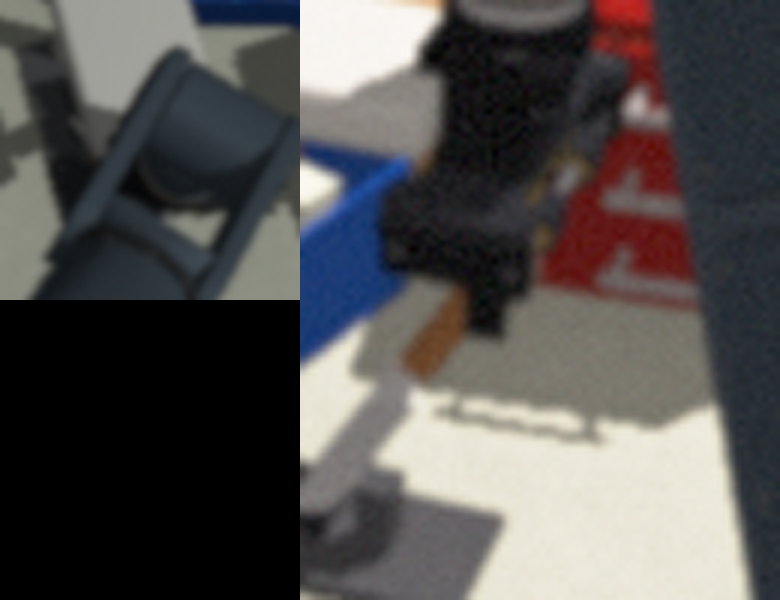

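Emit:
jog_arm:
  delta_pos:
    - [0,0,0]
    - [0,0,0]
    - [0,0,0]
    - [0,0,0]
    - [0,0,0]
  turn: [0,0,0,0,0]
  grip: [0.76,0.8,0.9,1,1]

```text
time_s: 5.9
position: [0.5823, -0.2214, 0.1755]
tcp_rot: [[0.964, 0.268, -0.001], [0.268, -0.964, 0.001], [-0.0, -0.001, -1.0]]
force: [-1.5, 1.9, 2.1]
opening: 0.224
grasp_force: 30.0
```

Emit:
jog_arm:
  delta_pos:
    - [-0.3,-0.08,0.5]
    - [-0.8,-0.2,1.4]
    - [-1.5,-0.4,2.6]
    - [-2.2,-0.6,3.8]
    - [-3,-0.8,5.2]
    - [-3.7,-1,6.4]
    - [-4.5,-1.25,7.8]
    - [-5.3,-1.5,9.2]
    - [-6,-1.7,10.4]
    - [-6.5,-1.8,11.3]
    - [-6.5,-1.8,11.3]
  turn: [0,0,0,0,0,0,0,0,0,0,0]
  grip: [1,1,1,1,1,1,1,1,1,1,1]

```text
time_s: 7.28
position: [0.5176, -0.2403, 0.2894]
tcp_rot: [[0.964, 0.267, 0.001], [0.267, -0.964, -0.001], [0.001, 0.001, -1.0]]
force: [0.5, 0.5, -1.2]
opening: 0.227
grasp_force: 29.8
```

```bash
python3 - <<'E'
from h import *
b=snap('side','b3')['color'][0:260,150:420]
cv2.imwrite('pics/c3.png',cv2.resize(b,None,fx=2.2,fy=2.2,interpolation=cv2.INTER_CUBIC))
s=read_state();print(s['position'],s['force'],s['moment'],s['opening'])
E
```

```text
[ 0.51758589 -0.24001895  0.28879618] [-0.25199713 -0.62854537 -0.83594503] [0.05906167 0.07899213 0.01082243] 0.22394782568386867
```

View pics/c3.png

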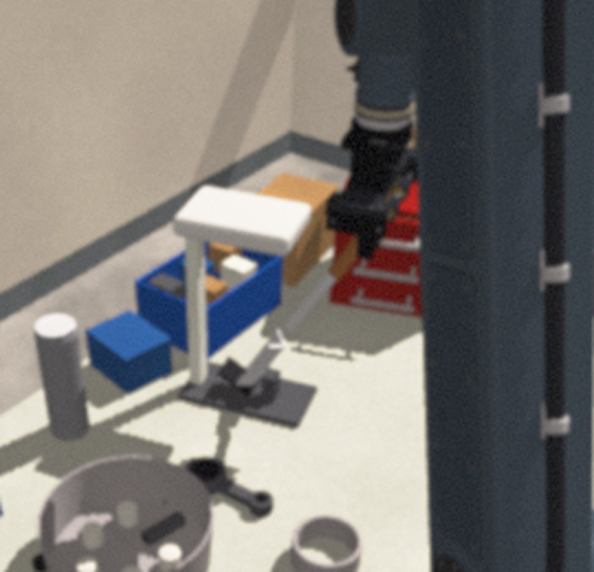

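Emit:
jog_arm:
  delta_pos:
    - [-2,1,0]
    - [-3,3,0]
    - [-3,6,0]
    - [-2,9,0]
    - [-1,12,-1]
    - [0,14.5,-3]
    - [1,16,-5]
    - [1.5,16.7,-6.8]
    - [1.5,16.7,-7.3]
    - [1.5,16.7,-7.3]
  turn: [5,14,24,34,43,50,56,60,60,60]
  grip: [1,1,1,1,1,1,1,1,1,1]

```text
time_s: 8.57
position: [0.5324, -0.073, 0.2152]
tcp_rot: [[0.251, 0.968, -0.001], [0.968, -0.251, 0.0], [-0.0, -0.001, -1.0]]
force: [-0.4, -0.2, -0.6]
opening: 0.225
grasp_force: 29.8
```

Emit:
jog_arm:
  delta_pos:
    - [0.4,1.5,0]
    - [0.8,3,0]
    - [1.1,4.2,0]
    - [1.4,5.4,0]
    - [1.7,6.6,0]
    - [2,7.8,0]
  turn: [0,0,0,0,0,0]
  grip: [1,1,1,1,1,1]

```text
time_s: 9.32
position: [0.5529, 0.0058, 0.2157]
tcp_rot: [[0.25, 0.968, 0.0], [0.968, -0.25, -0.0], [-0.0, 0.0, -1.0]]
force: [-0.5, -1.7, 0.7]
opening: 0.227
grasp_force: 30.0
```

Emit:
jog_arm:
  delta_pos:
    - [0.2,0.8,0]
    - [0.4,1.6,0]
    - [0.6,2.4,0]
    - [0.8,3.2,0]
    - [1,3.9,0]
    - [1.1,4.2,0]
    - [1.1,4.2,0]
  turn: [0,0,0,0,0,0,0]
  grip: [1,1,1,1,1,1,1]

```text
time_s: 10.2
position: [0.5635, 0.0474, 0.2154]
tcp_rot: [[0.25, 0.968, -0.0], [0.968, -0.25, 0.0], [0.0, -0.0, -1.0]]
force: [-1.4, -1.9, -0.2]
opening: 0.229
grasp_force: 30.0
```

```bash
python3 - <<'E'
from h import *
c=snap('side','b4'); b=c['color'][95:295,150:350]
cv2.imwrite('pics/c4.png',cv2.resize(b,None,fx=3,fy=3,interpolation=cv2.INTER_CUBIC))
s=read_state();print(s['position'],s['force'],s['moment'],s['opening'],s['time_s'])
p=np.array(s['position'])
for dz in(-.165,0): print(((px(c,p+[0.002,.008,dz])-[150,95])*3).round())
E
```

```text
[0.5634907  0.04723885 0.2154411 ] [-0.77274442 -0.68171851  0.1953681 ] [-0.48552599  0.08797323  0.03923822] 0.22403743423202757 10.25
[280. 380.]
[276. 247.]
```

View pics/c4.png

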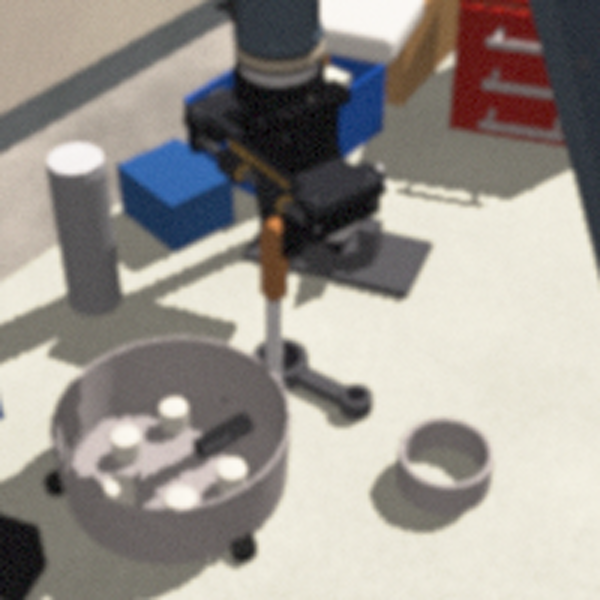

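Emit:
jog_arm:
  delta_pos:
    - [0.1,0.4,0]
    - [0.2,0.8,0]
    - [0.2,0.8,0]
    - [-0.2,-1,0.5]
    - [-0.2,-1,4]
    - [-0.2,-1,8]
    - [0.5,2,8.5]
    - [1.7,7,8.5]
    - [2.7,10.5,8.5]
    - [3,11.4,8.5]
    - [3,11.4,6]
  turn: [0,0,0,0,0,0,0,0,0,0,0]
  grip: [1,1,1,1,1,1,1,1,1,1,1]

```text
time_s: 11.62
position: [0.5953, 0.1612, 0.2774]
tcp_rot: [[0.25, 0.968, 0.006], [0.968, -0.25, 0.001], [0.002, 0.005, -1.0]]
force: [-0.6, -0.6, -2.2]
opening: 0.227
grasp_force: 30.0
```

Emit:
jog_arm:
  delta_pos:
    - [0,0,-2]
    - [0,0,-4.5]
    - [0,0,-6.5]
    - [0,0,-7.5]
    - [0,0,-8]
    - [0,0,-8.3]
  turn: [0,0,0,0,0,0]
  grip: [1,1,1,1,1,1]

```text
time_s: 12.38
position: [0.5941, 0.1608, 0.1929]
tcp_rot: [[0.251, 0.968, 0.001], [0.968, -0.251, 0.0], [0.0, 0.001, -1.0]]
force: [0.2, 0.4, -0.2]
opening: 0.225
grasp_force: 30.0
```

Emit:
jog_arm:
  delta_pos:
    - [0,0,-0.15]
    - [0,0,-0.3]
    - [0,0,-0.3]
  turn: [0,0,0]
  grip: [1,1,1]

```text
time_s: 12.75
position: [0.5937, 0.1612, 0.1897]
tcp_rot: [[0.25, 0.968, 0.0], [0.968, -0.25, 0.0], [0.0, 0.0, -1.0]]
force: [-1.2, 0.3, -1.2]
opening: 0.227
grasp_force: 30.0
```

Emit:
jog_arm:
  delta_pos:
    - [0,0,-0.1]
    - [0,0,-0.2]
    - [0,0,-0.2]
  turn: [0,0,0]
  grip: [1,1,1]

```text
time_s: 13.12
position: [0.5936, 0.1611, 0.1874]
tcp_rot: [[0.25, 0.968, -0.0], [0.968, -0.25, -0.0], [-0.0, -0.0, -1.0]]
force: [-0.5, -0.8, -0.7]
opening: 0.224
grasp_force: 30.0
```

Emit:
jog_arm:
  delta_pos:
    - [0,0,-0.1]
    - [0,0,-0.2]
    - [0,0,-0.2]
  turn: [0,0,0]
  grip: [1,1,1]

```text
time_s: 13.5
position: [0.5935, 0.1611, 0.1854]
tcp_rot: [[0.25, 0.968, -0.0], [0.968, -0.25, -0.0], [-0.0, -0.0, -1.0]]
force: [0.8, -0.3, -1.2]
opening: 0.23
grasp_force: 30.0
```

Emit:
jog_arm:
  delta_pos:
    - [0,0,-0.1]
    - [0,0,-0.2]
    - [0,0,-0.2]
  turn: [0,0,0]
  grip: [1,1,1]

```text
time_s: 13.88
position: [0.5935, 0.1611, 0.1834]
tcp_rot: [[0.25, 0.968, -0.0], [0.968, -0.25, 0.0], [-0.0, -0.0, -1.0]]
force: [-0.0, -0.3, -1.1]
opening: 0.225
grasp_force: 30.0
```

Emit:
jog_arm:
  delta_pos:
    - [0,0,-0.1]
    - [0,0,-0.2]
    - [0,0,-0.2]
  turn: [0,0,0]
  grip: [1,1,1]

```text
time_s: 14.25
position: [0.5935, 0.1611, 0.1814]
tcp_rot: [[0.25, 0.968, -0.0], [0.968, -0.25, -0.0], [-0.0, -0.0, -1.0]]
force: [0.2, 0.8, -1.9]
opening: 0.228
grasp_force: 30.0
```

Emit:
jog_arm:
  delta_pos:
    - [0,0,-0.1]
    - [0,0,-0.2]
    - [0,0,-0.2]
  turn: [0,0,0]
  grip: [1,1,1]

```text
time_s: 14.62
position: [0.5941, 0.1612, 0.1811]
tcp_rot: [[0.25, 0.968, 0.002], [0.968, -0.25, 0.0], [0.001, 0.002, -1.0]]
force: [-1.1, -0.6, 6.5]
opening: 0.226
grasp_force: 30.0
```

Emit:
jog_arm:
  delta_pos:
    - [0,0,0.5]
    - [1,1,0.5]
    - [2,2,0.5]
    - [3,3,0.5]
    - [4,4,0.5]
    - [4.4,4.4,0.5]
  turn: [0,0,0,0,0,0]
  grip: [1,1,1,1,1,1]

```text
time_s: 15.38
position: [0.6384, 0.2061, 0.1842]
tcp_rot: [[0.249, 0.968, 0.0], [0.968, -0.249, 0.0], [0.0, 0.0, -1.0]]
force: [-0.0, -0.2, -1.6]
opening: 0.227
grasp_force: 30.0
```

Emit:
jog_arm:
  delta_pos:
    - [1.0,-1.3,0]
    - [1.6,-2.8,0]
    - [1.8,-4.4,0]
    - [1.6,-6,0]
    - [1,-7.5,0]
    - [0,-8.8,0]
    - [-1.3,-9.8,0]
    - [-2.8,-10.4,0]
    - [-4.4,-10.6,0]
    - [-6,-10.4,0]
    - [-7.5,-9.8,0]
    - [-8.8,-8.8,0]
  turn: [0,0,0,0,0,0,0,0,0,0,0,0]
  grip: [1,1,1,1,1,1,1,1,1,1,1,1]

```text
time_s: 16.88
position: [0.5488, 0.1171, 0.1849]
tcp_rot: [[0.25, 0.968, 0.001], [0.968, -0.25, -0.001], [-0.0, 0.001, -1.0]]
force: [1.0, -0.0, -1.0]
opening: 0.226
grasp_force: 30.0
```

Emit:
jog_arm:
  delta_pos:
    - [-1.0,1.3,0]
    - [-1.6,2.8,0]
    - [-1.8,4.4,0]
    - [-1.6,6,0]
    - [-1,7.5,0]
    - [0,8.8,0]
    - [1.3,9.8,0]
    - [2.8,10.4,0]
    - [4.4,10.6,0]
    - [6,10.4,0]
    - [7.5,9.8,0]
    - [8.8,8.8,0]
  turn: [0,0,0,0,0,0,0,0,0,0,0,0]
  grip: [1,1,1,1,1,1,1,1,1,1,1,1]

```text
time_s: 18.38
position: [0.6383, 0.2052, 0.1841]
tcp_rot: [[0.25, 0.968, -0.001], [0.968, -0.25, 0.001], [0.0, -0.001, -1.0]]
force: [1.1, -0.8, -1.8]
opening: 0.227
grasp_force: 29.9
```

```bash
python3 - <<'E'
from h import *
c=snap('side','b5'); b=c['color'][95:295,120:320]; a=snap('top','a5')['color'][130:225,170:265]
B=cv2.resize(b,None,fx=2.6,fy=2.6,interpolation=cv2.INTER_CUBIC)
A=cv2.resize(a,None,fx=2.9,fy=2.9,interpolation=cv2.INTER_CUBIC)
o=np.zeros((520,795,3),np.uint8);o[:,:520]=B;o[:A.shape[0],520:][:, :275]=A[:, :275]
cv2.imwrite('pics/c5.png',o)
s=read_state();print(s['position'],s['force'],s['moment'],s['opening'],s['time_s'])
p=np.array(s['position'])
for dz in(-.173,0): print(((px(c,p+[0.002,.008,dz])-[120,95])*2.6).round())
E
```

```text
[0.63932686 0.20369426 0.18430887] [ 0.08766964 -0.63917027 -1.04238032] [-0.05301485 -0.07621019 -0.00537114] 0.22795524618779175 18.475
[177. 406.]
[159. 288.]
```

View pics/c5.png

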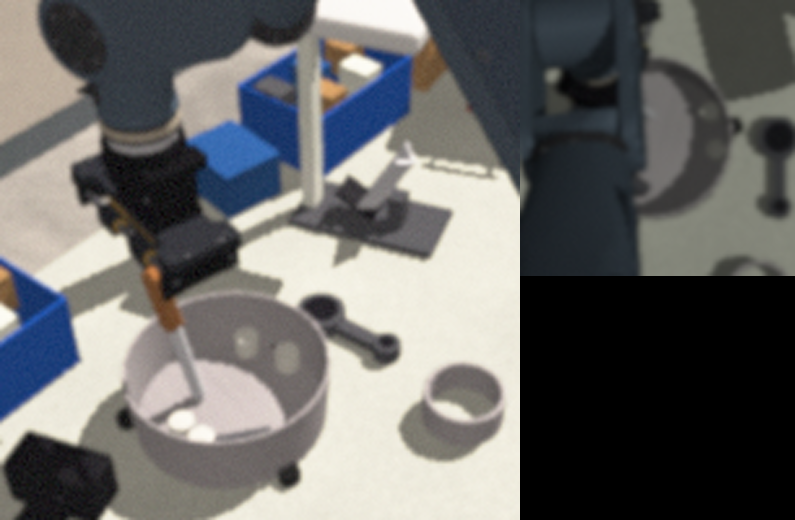

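Emit:
jog_arm:
  delta_pos:
    - [0,0,3]
    - [-1,0,8]
    - [-3,-0.5,11.5]
    - [-6,-1,11.5]
    - [-9,-1.5,11.5]
    - [-12,-2,11.5]
    - [-15,-2.7,11.5]
    - [-18,-3.2,11.5]
    - [-20.2,-3.6,11.5]
    - [-20.2,-3.6,9]
    - [-20.2,-3.6,4]
    - [-20.2,-3.6,2.9]
  turn: [0,5,15,25,35,45,55,65,75,85,95,105]
  grip: [1,1,1,1,1,1,1,1,1,1,1,1]

```text
time_s: 19.98
position: [0.4325, 0.1688, 0.2112]
tcp_rot: [[-1.0, -0.014, -0.007], [-0.014, 1.0, -0.0], [0.007, -0.0, -1.0]]
force: [-0.1, -0.1, -0.1]
opening: 0.226
grasp_force: 29.9
```

```bash
cat > tilt.py <<'E'
from h import *
s=read_state();c=capture('side');np.save('pics/last.npy',c['color'])
p=np.array(s['position']);R=np.array(s['tcp_rot']);t=R[:,0]
h=cv2.cvtColor(c['color'],cv2.COLOR_BGR2HSV)
q=px(c,p+[0,0,-.03]);m=((h[...,0]<16)&(h[...,1]>110)&(h[...,2]>50)).astype(np.uint8)
yy,xx=np.mgrid[:384,:512];m[np.hypot(xx-q[0],yy-q[1])>45]=0
n,l,st,_=cv2.connectedComponentsWithStats(m);k=1+np.argmax(st[1:,4]);P=np.argwhere(l==k)[:,::-1].astype(np.float32)
vx,vy,x0,y0=cv2.fitLine(P,cv2.DIST_HUBER,0,.01,.01).ravel(); 
obs=np.degrees(np.arctan2(vx*np.sign(vy),abs(vy)))
def pred(a): # foot towards +t by a deg
    a=np.radians(a);d=-np.array([0,0,1])*np.cos(a)+t*np.sin(a);A=p+t*.008;u,v=px(c,A+d*.08)-px(c,A);return np.degrees(np.arctan2(u,v))
g=np.arange(-45,46,.5);e=[abs(pred(a)-obs) for a in g]
print('t',s['time_s'],p.round(4),'n',len(P),'c',x0,y0,q,'obs',obs,'vert',pred(0),'tilt foot->+t deg',g[np.argmin(e)])
E
python3 tilt.py
```

```text
t 19.975 [0.4325 0.1688 0.2112] n 173 c 257.46912 228.51192 [255.9481269  232.94761896] obs -14.948534 vert -0.5684289147558319 tilt foot->+t deg -11.0
```

Emit:
jog_arm:
  delta_pos:
    - [1,0,0]
    - [2,0,0]
    - [3,0,0]
    - [3.6,0,0]
    - [4.2,0,0]
    - [4.6,0,0]
    - [4.6,0,0]
  turn: [0,0,0,0,0,0,0]
  grip: [1,1,1,1,1,1,1]

```text
time_s: 20.9
position: [0.4817, 0.169, 0.2134]
tcp_rot: [[-1.0, -0.009, -0.0], [-0.009, 1.0, -0.0], [0.0, -0.0, -1.0]]
force: [-2.5, -0.7, -0.5]
opening: 0.229
grasp_force: 30.0
```

```bash
python3 tilt.py
```

```text
t 20.9 [0.4817 0.169  0.2134] n 225 c 242.32225 219.44109 [239.90358407 223.51653168] obs -3.3780723 vert 1.45209586935179 tilt foot->+t deg -4.5
```

Emit:
jog_arm:
  delta_pos:
    - [0.3,0,0]
    - [0.5,0,0]
    - [0.5,0,0]
    - [-1.5,0,0]
    - [-2,0,0]
    - [-2,0,0]
  turn: [0,0,0,0,0,0]
  grip: [1,1,1,1,1,1]

```text
time_s: 21.7
position: [0.4626, 0.1693, 0.2139]
tcp_rot: [[-1.0, -0.009, 0.003], [-0.009, 1.0, 0.0], [-0.003, 0.0, -1.0]]
force: [-0.5, -0.1, -0.8]
opening: 0.226
grasp_force: 30.0
```

```bash
python3 tilt.py; python3 - <<'E'
from h import *
s=read_state();c=capture('side');p=np.array(s['position'])
a,b=px(c,p+[-.008,0,.02]),px(c,p+[-.008,0,-.173]);print(a,b)
im=c['color'].astype(int)
for v in range(int(a[1])+2,int(b[1])+5,3): print(v,[f"{x[2]}/{x[0]}" for x in im[v,int(a[0])-12:int(a[0])+14]])
print(int(a[0])-12)
E
```

```text
t 21.7 [0.4626 0.1693 0.2139] n 215 c 248.48619 223.1457 [245.95834837 226.81645181] obs -3.5424955 vert 0.6993039103282349 tilt foot->+t deg -3.5
[248.27271658 213.13065664] [248.93566791 266.40451884]
215 ['65/63', '48/49', '24/25', '16/21', '17/18', '20/17', '4/17', '14/14', '24/20', '51/27', '83/31', '99/41', '103/35', '102/42', '102/42', '100/38', '116/62', '162/120', '213/183', '227/205', '229/208', '230/210', '227/205', '226/205', '227/205', '226/205']
218 ['61/56', '38/38', '28/23', '18/23', '19/19', '21/15', '17/20', '20/17', '29/27', '54/27', '84/34', '95/35', '100/37', '98/40', '107/39', '111/44', '115/51', '125/85', '151/131', '177/159', '201/179', '220/195', '225/202', '227/205', '228/207', '227/207']
221 ['76/70', '77/73', '64/58', '56/51', '43/41', '29/32', '22/28', '11/10', '25/23', '50/23', '84/38', '91/34', '101/42', '108/42', '109/36', '116/46', '116/49', '109/64', '101/82', '95/92', '98/98', '104/101', '114/111', '129/121', '150/136', '175/158']
224 ['93/87', '96/88', '98/89', '93/86', '87/84', '88/80', '82/73', '71/48', '76/38', '82/30', '96/35', '97/38', '98/38'
[... 3612 characters left out ...]
5/175', '221/197', '225/204', '224/200', '225/201', '225/203', '224/201', '224/203', '224/201', '226/204', '225/204']
266 ['104/95', '105/99', '112/103', '126/116', '160/146', '199/178', '225/201', '227/206', '220/195', '192/172', '151/139', '127/120', '126/120', '131/124', '154/144', '201/182', '221/200', '226/203', '228/207', '228/209', '227/207', '225/202', '223/199', '223/199', '223/201', '225/206']
269 ['106/98', '139/127', '182/160', '216/193', '227/205', '228/208', '228/208', '227/207', '228/206', '226/204', '223/198', '215/191', '213/191', '216/193', '222/198', '225/201', '225/203', '227/207', '226/205', '226/205', '226/204', '227/207', '224/201', '223/200', '225/204', '224/201']
236
```

Emit:
jog_arm:
  delta_pos:
    - [0,0,4]
    - [0,0,8]
    - [3,0,9.5]
    - [7,0,9.5]
    - [11,0,9.5]
    - [13.4,0,9]
    - [13.7,0,6.5]
    - [13.7,0,3]
    - [13.7,0,0]
    - [13.7,0,-2]
    - [13.7,0,-2.9]
  turn: [0,0,0,0,0,0,0,0,0,0,0]
  grip: [1,1,1,1,1,1,1,1,1,1,1]

```text
time_s: 23.18
position: [0.5987, 0.1689, 0.183]
tcp_rot: [[-1.0, -0.009, -0.002], [-0.009, 1.0, -0.0], [0.002, -0.0, -1.0]]
force: [-0.6, -0.2, -1.0]
opening: 0.224
grasp_force: 30.0
```

Emit:
jog_arm:
  delta_pos:
    - [0.8,0.8,0]
    - [1.6,1.6,0]
    - [2.4,2.4,0]
    - [3.2,3.2,0]
    - [4,4,0]
  turn: [0,0,0,0,0]
  grip: [1,1,1,1,1]

```text
time_s: 23.8
position: [0.6393, 0.2099, 0.1848]
tcp_rot: [[-1.0, -0.009, 0.001], [-0.009, 1.0, 0.0], [-0.001, 0.0, -1.0]]
force: [-0.6, -0.6, -1.0]
opening: 0.229
grasp_force: 30.0
```

Emit:
jog_arm:
  delta_pos:
    - [0.9,-1.2,0]
    - [1.5,-2.5,0]
    - [1.6,-4,0]
    - [1.5,-5.4,0]
    - [0.9,-6.8,0]
    - [0,-7.9,0]
    - [-1.2,-8.8,0]
    - [-2.5,-9.4,0]
    - [-4,-9.6,0]
    - [-5.4,-9.4,0]
    - [-6.8,-8.8,0]
    - [-7.9,-7.9,0]
  turn: [0,0,0,0,0,0,0,0,0,0,0,0]
  grip: [1,1,1,1,1,1,1,1,1,1,1,1]

```text
time_s: 25.3
position: [0.5586, 0.1308, 0.1846]
tcp_rot: [[-1.0, -0.009, -0.0], [-0.009, 1.0, 0.0], [0.0, 0.0, -1.0]]
force: [-0.3, 0.6, -1.6]
opening: 0.228
grasp_force: 30.0
```

```bash
python3 tilt.py
```

```text
t 25.3 [0.5586 0.1308 0.1846] n 191 c 228.36752 206.50282 [226.62918925 210.63562733] obs 2.8832047 vert 3.0412811345690374 tilt foot->+t deg 0.0
```

Emit:
jog_arm:
  delta_pos:
    - [-0.8,1.2,0]
    - [-1.2,2.5,0]
    - [-1.3,4,0]
    - [-1.1,5.4,0]
    - [-0.5,6.8,0]
    - [0.4,7.9,0]
    - [1.6,8.8,0]
    - [2.9,9.4,0]
    - [4.4,9.6,0]
    - [5.8,9.4,0]
    - [7.2,8.8,0]
    - [8.3,7.9,0]
  turn: [0,0,0,0,0,0,0,0,0,0,0,0]
  grip: [1,1,1,1,1,1,1,1,1,1,1,1]

```text
time_s: 26.85
position: [0.6435, 0.2087, 0.1844]
tcp_rot: [[-1.0, -0.009, -0.0], [-0.009, 1.0, 0.0], [0.0, 0.0, -1.0]]
force: [0.2, 0.1, -2.0]
opening: 0.227
grasp_force: 29.8
```

```bash
python3 tilt.py
```

```text
t 26.85 [0.6435 0.2087 0.1844] n 205 c 183.57939 208.98534 [182.50598692 213.36428872] obs 4.7154303 vert 8.380931184482392 tilt foot->+t deg -4.0
```

Emit:
jog_arm:
  delta_pos:
    - [0.9,-1.2,0]
    - [1.5,-2.5,0]
    - [1.6,-4,0]
    - [1.5,-5.4,0]
    - [0.9,-6.8,0]
    - [0,-7.9,0]
    - [-1.2,-8.8,0]
    - [-2.5,-9.4,0]
    - [-4,-9.6,0]
    - [-5.4,-9.4,0]
    - [-6.8,-8.8,0]
    - [-7.9,-7.9,0]
  turn: [0,0,0,0,0,0,0,0,0,0,0,0]
  grip: [1,1,1,1,1,1,1,1,1,1,1,1]

```text
time_s: 28.4
position: [0.5626, 0.1308, 0.1846]
tcp_rot: [[-1.0, -0.009, -0.0], [-0.009, 1.0, 0.0], [0.0, 0.0, -1.0]]
force: [-0.8, 0.4, -0.8]
opening: 0.233
grasp_force: 29.8
```

Emit:
jog_arm:
  delta_pos:
    - [-0.9,1.2,0]
    - [-1.5,2.5,0]
    - [-1.6,4,0]
    - [-1.5,5.4,0]
    - [-0.9,6.8,0]
    - [0,7.9,0]
    - [1.2,8.8,0]
    - [2.5,9.4,0]
    - [4,9.6,0]
    - [5.4,9.4,0]
    - [6.8,8.8,0]
    - [7.9,7.9,0]
  turn: [0,0,0,0,0,0,0,0,0,0,0,0]
  grip: [1,1,1,1,1,1,1,1,1,1,1,1]

```text
time_s: 29.9
position: [0.6438, 0.2085, 0.1845]
tcp_rot: [[-1.0, -0.009, 0.0], [-0.009, 1.0, 0.0], [-0.0, 0.0, -1.0]]
force: [0.8, -0.5, -1.8]
opening: 0.227
grasp_force: 29.8
```

Emit:
jog_arm:
  delta_pos:
    - [0.9,-1.2,0]
    - [1.5,-2.5,0]
    - [1.6,-4,0]
    - [1.5,-5.4,0]
    - [0.9,-6.8,0]
    - [0,-7.9,0]
    - [-1.2,-8.8,0]
    - [-2.5,-9.4,0]
    - [-4,-9.6,0]
    - [-5.4,-9.4,0]
    - [-6.8,-8.8,0]
    - [-7.9,-7.9,0]
  turn: [0,0,0,0,0,0,0,0,0,0,0,0]
  grip: [1,1,1,1,1,1,1,1,1,1,1,1]

```text
time_s: 31.4
position: [0.5625, 0.1308, 0.1846]
tcp_rot: [[-1.0, -0.009, -0.0], [-0.009, 1.0, 0.0], [0.0, 0.0, -1.0]]
force: [0.2, -0.4, -1.0]
opening: 0.226
grasp_force: 29.8
```

Emit:
jog_arm:
  delta_pos:
    - [-0.9,1.2,0]
    - [-1.5,2.5,0]
    - [-1.6,4,0]
    - [-1.5,5.4,0]
    - [-0.9,6.8,0]
    - [0,7.9,0]
    - [1.2,8.8,0]
    - [2.5,9.4,0]
    - [4,9.6,0]
    - [5.4,9.4,0]
    - [6.8,8.8,0]
    - [7.9,7.9,0]
  turn: [0,0,0,0,0,0,0,0,0,0,0,0]
  grip: [1,1,1,1,1,1,1,1,1,1,1,1]

```text
time_s: 32.9
position: [0.6437, 0.2084, 0.1844]
tcp_rot: [[-1.0, -0.009, 0.0], [-0.009, 1.0, -0.0], [-0.0, -0.0, -1.0]]
force: [-0.4, 0.1, -1.1]
opening: 0.225
grasp_force: 29.8
```

Emit:
jog_arm:
  delta_pos:
    - [0.9,-1.2,0]
    - [1.5,-2.5,0]
    - [1.6,-4,0]
    - [1.5,-5.4,0]
    - [0.9,-6.8,0]
    - [0,-7.9,0]
    - [-1.2,-8.8,0]
    - [-2.5,-9.4,0]
    - [-4,-9.6,0]
    - [-5.4,-9.4,0]
    - [-6.8,-8.8,0]
    - [-7.9,-7.9,0]
  turn: [0,0,0,0,0,0,0,0,0,0,0,0]
  grip: [1,1,1,1,1,1,1,1,1,1,1,1]

```text
time_s: 34.4
position: [0.5626, 0.1308, 0.1846]
tcp_rot: [[-1.0, -0.009, -0.0], [-0.009, 1.0, 0.0], [0.0, 0.0, -1.0]]
force: [0.3, 1.2, -1.0]
opening: 0.224
grasp_force: 29.8
```

```bash
python3 tilt.py
```

```text
t 34.4 [0.5626 0.1308 0.1846] n 181 c 227.0377 205.92957 [225.47541539 210.0029363 ] obs 0.5551826 vert 3.176974953489697 tilt foot->+t deg -2.5
```

Emit:
jog_arm:
  delta_pos:
    - [0,0,4]
    - [0,0,9]
    - [-1,0.3,12.5]
    - [-4,1.5,12.5]
    - [-8,3,12.5]
    - [-10.5,3.8,12.5]
    - [-10.8,3.8,9]
    - [-10.8,3.8,5]
    - [-10.8,3.8,2.5]
    - [-10.8,3.8,1.9]
    - [-10.8,3.8,1.9]
  turn: [0,0,0,0,0,0,0,0,0,0,0]
  grip: [1,1,1,1,1,1,1,1,1,1,1]

```text
time_s: 35.83
position: [0.456, 0.1684, 0.2038]
tcp_rot: [[-1.0, -0.009, 0.001], [-0.009, 1.0, 0.0], [-0.001, 0.0, -1.0]]
force: [0.6, 0.3, -0.9]
opening: 0.23
grasp_force: 29.8
```

Emit:
jog_arm:
  delta_pos:
    - [1.5,0,0]
    - [3,0,0]
    - [4,0,0]
    - [5,0,0]
    - [6,0,0]
    - [7,0,0]
    - [8,0,0]
    - [9,0,0]
    - [10,0,0]
    - [10.8,0,0]
    - [11.3,0,0]
    - [11.3,0,0]
  turn: [0,0,0,0,0,0,0,0,0,0,0,0]
  grip: [1,1,1,1,1,1,1,1,1,1,1,1]

```text
time_s: 37.33
position: [0.5697, 0.1682, 0.204]
tcp_rot: [[-1.0, -0.009, 0.002], [-0.009, 1.0, 0.0], [-0.002, 0.0, -1.0]]
force: [-1.5, 0.7, 0.8]
opening: 0.227
grasp_force: 30.0
```

```bash
python3 tilt.py
```

```text
t 37.325 [0.5697 0.1682 0.204 ] n 274 c 219.50366 207.8843 [213.51421793 211.18674916] obs 26.232664 vert 4.622212449100209 tilt foot->+t deg 29.0
```

Emit:
jog_arm:
  delta_pos:
    - [0,0,4]
    - [-1,0,9]
    - [-2,-1,13]
    - [-3,-3,13.5]
    - [-4,-6,13.5]
    - [-5,-9,13.5]
    - [-6,-12,13.5]
    - [-6.5,-15,13.5]
    - [-7,-18,13.5]
    - [-7,-20,13.5]
    - [-7,-22,13.5]
    - [-7,-24,13.5]
  turn: [0,-5,-15,-25,-35,-45,-55,-65,-75,-85,-95,-105]
  grip: [1,1,1,1,1,1,1,1,1,1,1,1]

```text
time_s: 38.88
position: [0.4998, -0.0729, 0.3394]
tcp_rot: [[0.256, 0.967, 0.005], [0.967, -0.256, -0.001], [-0.0, 0.005, -1.0]]
force: [-0.2, 0.8, -0.5]
opening: 0.226
grasp_force: 30.0
```

Emit:
jog_arm:
  delta_pos:
    - [0,-2,0]
    - [0,-4,0]
    - [0,-6,0]
    - [0,-8,0]
    - [0,-11,0]
    - [0,-14,0]
    - [0,-16,0]
    - [1,-16.6,-1]
    - [2,-16.6,-3.5]
    - [2.9,-16.6,-5.2]
    - [2.9,-16.6,-5.2]
  turn: [-10,-20,-30,-40,-50,-57,-60,-60,-60,-60,-60]
  grip: [1,1,1,1,1,1,1,1,1,1,1]

```text
time_s: 40.25
position: [0.5276, -0.2366, 0.2845]
tcp_rot: [[0.963, 0.269, -0.003], [0.269, -0.963, 0.003], [-0.002, -0.003, -1.0]]
force: [-0.3, -0.3, -1.1]
opening: 0.226
grasp_force: 30.0
```

```bash
python3 tilt.py; python3 - <<'E'
from h import *
b=snap('side','b6')['color'][60:200,210:350]
cv2.imwrite('pics/c6.png',cv2.resize(b,None,fx=4.2,fy=4.2,interpolation=cv2.INTER_CUBIC))
E
```

```text
t 40.25 [ 0.5276 -0.2366  0.2845] n 712 c 310.4957 125.11731 [312.82077048 124.02292412] obs 66.494705 vert -5.694236015649108 tilt foot->+t deg -45.0
```

Emit:
jog_arm:
  delta_pos:
    - [0.5,0.13,-0.8]
    - [1,0.27,-1.7]
    - [1.5,0.4,-2.6]
    - [2,0.55,-3.5]
    - [2.4,0.67,-4.3]
    - [2.9,0.8,-5.2]
    - [3.4,0.94,-6.1]
    - [3.9,1.08,-6.9]
    - [3.9,1.08,-6.9]
  turn: [0,0,0,0,0,0,0,0,0]
  grip: [1,1,1,1,1,1,1,1,1]

```text
time_s: 41.48
position: [0.5665, -0.2267, 0.2166]
tcp_rot: [[0.963, 0.268, -0.001], [0.268, -0.963, 0.001], [-0.001, -0.001, -1.0]]
force: [-0.4, -0.0, -0.9]
opening: 0.228
grasp_force: 30.0
```

```bash
python3 - <<'E'
from h import *
b=snap('side','b7')['color'][70:200,225:345]
cv2.imwrite('pics/c7.png',cv2.resize(b,None,fx=4.5,fy=4.5,interpolation=cv2.INTER_CUBIC))
E
```

```text
(no output)
```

View pics/c7.png

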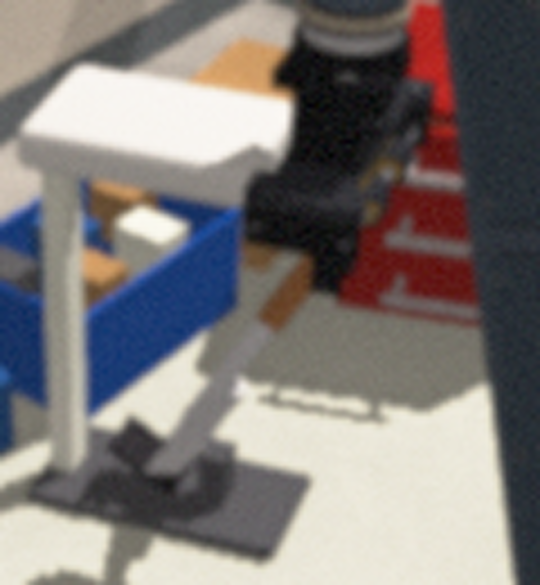

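Emit:
jog_arm:
  delta_pos:
    - [0.4,0.11,-0.7]
    - [0.8,0.22,-1.4]
    - [1.2,0.33,-2.2]
    - [1.6,0.45,-2.9]
    - [1.6,0.45,-2.9]
  turn: [0,0,0,0,0]
  grip: [1,1,1,1,1]

```text
time_s: 42.15
position: [0.5827, -0.2223, 0.1878]
tcp_rot: [[0.964, 0.267, -0.0], [0.267, -0.964, 0.001], [-0.0, -0.001, -1.0]]
force: [0.3, -0.1, -0.4]
opening: 0.227
grasp_force: 30.0
```

Emit:
jog_arm:
  delta_pos:
    - [-0.15,-0.04,-0.1]
    - [-0.3,-0.08,-0.2]
    - [-0.4,-0.11,-0.25]
    - [-0.4,-0.11,-0.25]
  turn: [0,0,0,0]
  grip: [1,1,1,1]

```text
time_s: 42.65
position: [0.5789, -0.2234, 0.1862]
tcp_rot: [[0.964, 0.267, 0.001], [0.267, -0.964, 0.001], [0.001, -0.0, -1.0]]
force: [-0.1, 0.4, -1.1]
opening: 0.225
grasp_force: 30.0
```

Emit:
jog_arm:
  delta_pos:
    - [0.1,0.03,-0.3]
    - [0.2,0.06,-0.6]
    - [0.25,0.08,-0.8]
    - [0.25,0.08,-0.8]
  turn: [0,0,0,0]
  grip: [1,1,1,1]

```text
time_s: 43.15
position: [0.5815, -0.2223, 0.1778]
tcp_rot: [[0.964, 0.267, 0.001], [0.267, -0.964, 0.001], [0.001, -0.001, -1.0]]
force: [1.9, 3.2, -0.0]
opening: 0.226
grasp_force: 30.1
```

Emit:
jog_arm:
  delta_pos:
    - [-0.1,-0.03,-0.1]
    - [-0.2,-0.06,-0.2]
    - [-0.2,-0.06,-0.2]
  turn: [0,0,0]
  grip: [1,1,1]

```text
time_s: 43.52
position: [0.579, -0.2235, 0.1761]
tcp_rot: [[0.964, 0.267, -0.0], [0.267, -0.964, 0.0], [-0.0, -0.0, -1.0]]
force: [1.6, 3.3, 1.4]
opening: 0.224
grasp_force: 30.0
```

Emit:
jog_arm:
  delta_pos:
    - [-0.03,0.1,0]
    - [-0.03,0.1,0]
    - [-0.03,0.1,0]
    - [-0.03,0.1,0]
    - [-0.03,0.1,0]
    - [-0.03,0.1,0]
    - [-0.03,0.1,0]
  turn: [0,0,0,0,0,0,0]
  grip: [1,0.6,0.5,0.4,0.2,0,0]

```text
time_s: 44.4
position: [0.5788, -0.2225, 0.176]
tcp_rot: [[0.964, 0.267, -0.0], [0.267, -0.964, -0.0], [-0.0, 0.0, -1.0]]
force: [0.7, -0.0, -0.8]
opening: 0.822
grasp_force: 0.0
```

Emit:
jog_arm:
  delta_pos:
    - [-1,-0.28,0]
    - [-2.5,-0.7,0]
    - [-5,-1.4,0]
    - [-8,-2.2,0]
    - [-11,-3,2]
    - [-13,-6,6]
    - [-15,-10,10]
    - [-17,-14,10]
    - [-19,-19,10]
    - [-20,-22,10]
    - [-20,-22,10]
  turn: [0,0,0,0,0,0,0,0,0,0,0]
  grip: [0,0,0,0,0,0,0,0,0,0,0]

```text
time_s: 45.78
position: [0.3768, -0.4445, 0.2758]
tcp_rot: [[0.965, 0.264, -0.0], [0.264, -0.965, -0.0], [-0.0, 0.0, -1.0]]
force: [-0.8, 0.1, 0.2]
opening: 0.998
grasp_force: 0.0
```

```bash
python3 - <<'E'
from h import *
s=read_state();print(s['time_s'],s['position'],s['force'])
T=capture('top')['color'];c=capture('side');S=c['color'];np.save('pics/Tend.npy',T);np.save('pics/Send.npy',S)
S0=np.load('pics/side1.npy');T0=np.load('pics/top1.npy')
def handle(im,box):
    h=cv2.cvtColor(im,cv2.COLOR_BGR2HSV);m=((h[...,0]<16)&(h[...,1]>110)&(h[...,2]>50)).astype(np.uint8)
    k=np.zeros_like(m);k[box[1]:box[3],box[0]:box[2]]=1;P=np.argwhere(m*k)[:,::-1]
    return len(P),P.mean(0),P.min(0),P.max(0)
for im in(S0,S): print(handle(im,(270,130,300,156)))
for im in(T0,T): print(handle(im,(310,163,330,184)))
d=np.abs(S.astype(int)-S0).max(2)>40; d[:, 330:]=0
n,l,st,ce=cv2.connectedComponentsWithStats(d.astype(np.uint8))
for i in range(1,n):
    if st[i,4]>8: print('side diff',st[i],ce[i].round())
d=np.abs(T.astype(int)-T0).max(2)>40
n,l,st,ce=cv2.connectedComponentsWithStats(d.astype(np.uint8))
for i in range(1,n):
    if st[i,4]>8: print('top diff',st[i],ce[i].round())
# bright beads in bowl (top)
g=cv2.cvtColor(T,cv2.COLOR_BGR2GRAY)
for nm,im in(('0',T0),('1',T)):
    b=(cv2.cvtColor(im,cv2.COLOR_BGR2GRAY)[148:208,184:246]>165).astype(np.uint8)
    n,l,st,ce=cv2.connectedComponentsWithStats(b);print(nm,[(tuple((ce[i]+[184,148]).round(1)),st[i,4]) for i in range(1,n) if st[i,4]>4])
E
```

```text
45.775 [ 0.37675974 -0.4445032   0.27582011] [-0.79909434  0.11628615  0.21722046]
(121, array([286.02479339, 142.01652893]), array([278, 133]), array([294, 152]))
(129, array([286.98449612, 142.70542636]), array([279, 134]), array([295, 152]))
(47, array([319.68085106, 174.0212766 ]), array([316, 169]), array([323, 178]))
(58, array([319.29310345, 174.67241379]), array([315, 169]), array([323, 180]))
side diff [ 210  191  120  118 4160] [270. 254.]
side diff [253 197   4  10  22] [255. 202.]
side diff [246 198   4  10  23] [247. 203.]
side diff [254 221   9   5  17] [258. 223.]
side diff [ 242  223   88  123 4865] [297. 303.]
side diff [203 225  13  10  79] [208. 230.]
side diff [226 231   8  10  54] [230. 235.]
side diff [198 235  13   8  75] [204. 239.]
side diff [188 237   8   6  36] [191. 240.]
side diff [211 240  14  12 100] [217. 245.]
side diff [173 244  23  15 184] [183. 249.]
side diff [225 247   8   8  49] [228. 250.]
side diff [186 253   8   7  40] [189. 256.]
side diff [217 254  12   9  60] [222. 258.]
side diff [206 258   9   6  41] [210. 260.]
side diff [  99  309  112
[... 923 characters left out ...]
4 273  30  44 733] [220. 293.]
top diff [459 275   5   4  13] [461. 276.]
top diff [ 368  280   83  104 4679] [415. 333.]
top diff [468 282  34  53 941] [486. 307.]
top diff [ 319  284   59   38 1129] [349. 300.]
top diff [247 290   5   6  19] [249. 292.]
top diff [303 292   4   4  10] [304. 294.]
top diff [262 299  40  10 216] [286. 304.]
top diff [382 307  14  37 191] [389. 324.]
top diff [ 304  309   64   48 2022] [338. 331.]
top diff [235 310   5  15  55] [237. 316.]
top diff [257 314  11  12  75] [262. 319.]
top diff [370 324   5  11  22] [372. 328.]
top diff [185 328  13  19 125] [190. 338.]
top diff [275 353  11  31 205] [279. 370.]
top diff [241 372  12  12  92] [245. 378.]
0 []
1 []
```

```bash
python3 - <<'E'
from h import *
S=np.load('pics/Send.npy');S0=np.load('pics/side1.npy');T=np.load('pics/Tend.npy');T0=np.load('pics/top1.npy')
def reg(a,b,x0,y0,x1,y1,ch):
    A=a[y0:y1,x0:x1].astype(np.float32)@np.float32(ch);B=b[y0:y1,x0:x1].astype(np.float32)@np.float32(ch)
    W=np.eye(2,3,dtype=np.float32)
    cc,W=cv2.findTransformECC(A,B,W,cv2.MOTION_EUCLIDEAN,(3,200,1e-6),None,3);p=W@[(x1-x0)/2,(y1-y0)/2,1]-[(x1-x0)/2,(y1-y0)/2]
    return cc,p.round(2),np.degrees(np.arctan2(W[1,0],W[0,0])).round(2)
for ch in((-1,0,1),(.3,.3,.3)):
  for n,bx in(('handle',(274,128,300,156)),('shaft',(258,150,282,178)),('plate',(230,165,300,197)),('lamp',(228,82,295,116))):
    try: print(n,ch,reg(S0,S,*bx,ch))
    except Exception as e: print(n,'fail')
  try: print('top handle',reg(T0,T,308,164,330,184,ch),'lamp',reg(T0,T,293,110,344,172,ch))
  except Exception as e: print('fail')
c=capture('top')
for nm,im in(('0',T0),('1',T)):
    g=cv2.cvtColor(im,cv2.COLOR_BGR2GRAY)[148:206,186:244];g=cv2.morphologyEx(g,cv2.MORPH_TOPHAT,np.ones((13,13)))
    n,l,st,ce=cv2.connectedComponentsWithStats((g>35).astype(np.uint8))
    print(nm,[(tuple((ray(c,*(ce[i]+[186,148]),.034)[:2]-[.595,.169]).round(3)),st[i,4]) for i in range(1,n) if 6<st[i,4]<80])
E
```

```text
handle (-1, 0, 1) (0.9733653151713998, array([0.74, 0.78]), np.float32(0.94))
shaft (-1, 0, 1) (0.9929602549307802, array([ 0.06, -0.  ]), np.float32(0.37))
plate (-1, 0, 1) (0.9945550539907907, array([-0.04, -0.07]), np.float32(-0.04))
lamp (-1, 0, 1) (0.9994528729921877, array([-0.02, -0.03]), np.float32(-0.05))
top handle (0.9880657303003715, array([0.45, 1.3 ]), np.float32(3.65)) lamp (0.9998762275827997, array([-0.02,  0.  ]), np.float32(0.04))
handle (0.3, 0.3, 0.3) (0.8249365436593152, array([0.73, 0.37]), np.float32(-0.18))
shaft (0.3, 0.3, 0.3) (0.9951004690200945, array([-0.01,  0.  ]), np.float32(0.67))
plate (0.3, 0.3, 0.3) (0.9991432396099085, array([-0.02, -0.01]), np.float32(-0.04))
lamp (0.3, 0.3, 0.3) (0.9998044229305975, array([ 0.01, -0.  ]), np.float32(-0.01))
top handle (0.9922464674772329, array([0.03, 0.17]), np.float32(0.19)) lamp (0.9999745940794348, array([0.  , 0.01]), np.float32(0.0))
0 [((np.float64(0.051), np.float64(-0.101)), np.int32(20)), ((np.float64(0.015), np.float64(0.06)), np.int32(17)), ((np.float64(-0.029), np.float64(-0.103)), np.int32(50)), ((np.float64(-0.1), np.float64(-0.035)), np.int32(46))]
1 [((np.float64(0.048), np.float64(0.071)), np.int32(58)), ((np.float64(0.051), np.float64(-0.101)), np.int32(19)), ((np.float64(-0.018), np.float64(-0.104)), np.int32(29)), ((np.float64(-0.049), np.float64(0.071)), np.int32(38)), ((np.float64(-0.1), np.float64(-0.095)), np.int32(17))]
```

Emit:
jog_arm:
  delta_pos:
    - [-3,-2.5,0]
    - [-7,-6,-1]
    - [-11,-9.5,-2]
    - [-15,-12.5,-4]
    - [-17.3,-14.7,-5.3]
    - [-17.3,-14.7,-5.3]
    - [-17.3,-14.7,-5.3]
  turn: [1,2,3.5,3.5,3.5,3.5,3.5]
  grip: [0,0,0,0,0,0,0]

```text
time_s: 46.8
position: [0.207, -0.5882, 0.2233]
tcp_rot: [[0.945, 0.327, 0.001], [0.327, -0.945, 0.001], [0.001, -0.001, -1.0]]
force: [0.3, -1.5, 0.0]
opening: 0.998
grasp_force: 0.0
```

```bash
python3 - <<'E'
from h import *
c=capture('side');S=c['color'];S0=np.load('pics/side1.npy');ct=capture('top');T=ct['color'];T0=np.load('pics/top1.npy')
print(read_state()['time_s'],read_state()['position'])
def reg(a,b,x0,y0,x1,y1,ch):
    A=a[y0:y1,x0:x1].astype(np.float32)@np.float32(ch);B=b[y0:y1,x0:x1].astype(np.float32)@np.float32(ch)
    W=np.eye(2,3,dtype=np.float32)
    cc,W=cv2.findTransformECC(A,B,W,cv2.MOTION_EUCLIDEAN,(3,200,1e-6),None,3);p=W@[(x1-x0)/2,(y1-y0)/2,1]-[(x1-x0)/2,(y1-y0)/2]
    return cc,p.round(2),np.degrees(np.arctan2(W[1,0],W[0,0])).round(2)
for ch in((-1,0,1),(.3,.3,.3)):
  for n,bx in(('handle',(274,128,300,156)),('shaft',(258,150,282,178))): print(n,ch,reg(S0,S,*bx,ch))
  print('top handle',reg(T0,T,308,164,330,184,ch))
for nm,a,b in(('top',T0,T),('side',S0,S)):
  d=np.abs(a.astype(int)-b).max(2)>30;n,l,st,ce=cv2.connectedComponentsWithStats(d.astype(np.uint8))
  print(nm,[(st[i,4],ce[i].round().tolist()) for i in range(1,n) if st[i,4]>5])
r=0.08
for a in (0,90,180,270):print(px(ct,(.595+.11*np.cos(np.radians(a)),.169+.11*np.sin(np.radians(a)),.08)).round())
E
```

```text
46.9 [ 0.20733346 -0.58841169  0.2237652 ]
handle (-1, 0, 1) (0.9732471393999766, array([0.73, 0.76]), np.float32(0.93))
shaft (-1, 0, 1) (0.99329018413268, array([ 0.08, -0.07]), np.float32(0.41))
top handle (0.9884506643348184, array([0.45, 1.29]), np.float32(3.46))
handle (0.3, 0.3, 0.3) (0.8235449303552282, array([0.72, 0.37]), np.float32(-0.33))
shaft (0.3, 0.3, 0.3) (0.9953321110571512, array([-0.01,  0.01]), np.float32(0.67))
top handle (0.9924963447437857, array([0.03, 0.16]), np.float32(0.17))
top [(np.int32(42), [204.0, 164.0]), (np.int32(22), [213.0, 165.0]), (np.int32(30), [228.0, 168.0]), (np.int32(23), [197.0, 168.0]), (np.int32(15), [221.0, 168.0]), (np.int32(9), [274.0, 171.0]), (np.int32(116), [197.0, 179.0]), (np.int32(11), [278.0, 175.0]), (np.int32(49), [224.0, 181.0]), (np.int32(20), [235.0, 183.0]), (np.int32(33), [199.0, 190.0]), (np.int32(19), [206.0, 188.0]), (np.int32(15), [214.0, 191.0]), (np.int32(27), [221.0, 193.0]), (np.int32(29), [351.0, 251.0]), (np.int32(10), [350.0, 256.0]), (np.int32(7), [354.0, 263.0]), (np.int32(17), [380.0, 264.0]), (np.int32(59
[... 867 characters left out ...]
328.0, 244.0]), (np.int32(9), [345.0, 236.0]), (np.int32(46), [192.0, 240.0]), (np.int32(18), [316.0, 240.0]), (np.int32(27), [353.0, 243.0]), (np.int32(257), [185.0, 251.0]), (np.int32(35), [362.0, 251.0]), (np.int32(132), [225.0, 254.0]), (np.int32(27), [345.0, 255.0]), (np.int32(57), [210.0, 260.0]), (np.int32(6), [338.0, 258.0]), (np.int32(32), [350.0, 269.0]), (np.int32(20), [291.0, 279.0]), (np.int32(67), [324.0, 294.0]), (np.int32(30), [269.0, 296.0]), (np.int32(9), [223.0, 308.0]), (np.int32(9), [233.0, 308.0]), (np.int32(8), [311.0, 315.0]), (np.int32(29), [174.0, 342.0]), (np.int32(82), [229.0, 375.0]), (np.int32(14), [268.0, 376.0])]
[216. 149.]
[186. 176.]
[214. 205.]
[243. 177.]
```

```bash
python3 - <<'E'
from h import *
import importlib
c=capture('side');S=c['color'].astype(np.float32);S0=np.load('pics/side1.npy').astype(np.float32)
p=(.6337,-.2049,.2714)
def W(x,z): return np.array([p[0]+np.cos(p[2])*x,p[1]+np.sin(p[2])*x,z])
F=px(c,W(.05,.03));H=px(c,W(-.05,.2032));print(F,H);d=(H-F)/np.linalg.norm(H-F);n=np.array([-d[1],d[0]]) # right/down side
o=np.arange(-9,9.01,.5)
for s in(5,20,40,60,80,100,115,130,150,170,190,200,205):
    q=px(c,W(.05-.0005*s,.03+.000866*s))
    P=[cv2.remap(im.mean(2) if 0 else im[...,1],*(np.float32([q+n*k for k in o]).T[:,None]),cv2.INTER_CUBIC)[0] for im in(S0,S)]
    print(s,'\n ',P[0][::2].astype(int),'\n ',P[1][::2].astype(int))
E
```

```text
[261.67656052 171.52650503] [292.28101519 134.76515549]
5 
  [ 57  53  50  51  50  55  71  90 107 113 113 111 104  89  71  75  82  70
  57] 
  [ 51  50  50  56  68  89 109 110 108 110 110 108 107  87  74  77  77  70
  53]
20 
  [201 200 208 203 204 185 146 117 108 109 111 111 109 100  77  58  51  41
  43] 
  [203 203 209 202 196 169 128 115 108 108 109 105 106  96  72  60  49  44
  42]
40 
  [213 212 212 211 208 186 152 116 106 106 107 107 108 103  97  91  85  86
  85] 
  [212 210 210 213 205 181 146 115 104 105 106 108 106 103  95  91  89  88
  85]
60 
  [212 209 211 214 206 187 151 120 107 106 106 106 118 153 197 209 213 208
 202] 
  [211 211 210 210 209 188 151 118 106 104 105 107 119 155 197 212 214 208
 202]
80 
  [210 204 204 203 207 188 153 121 113 110 109 106 120 160 197 214 216 214
 211] 
  [213 206 202 203 205 188 161 147 138 118 108 107 116 161 199 216 213 215
 213]
100 
  [137 108  97  98 101 105 106 110 114 117 124 159 194 212 215 211 187 178
 193] 
  [137 108 102 103 103 106 113 112 113 116 119 152 190 212 212 208 188 178
 191]
115 
  [107 103 103 102 102 103  93  75  7
[... 433 characters left out ...]
63  79  94 100 101 104
 107]
170 
  [101 101 100 102  99  88  75  61  57  58  61  66  79  97 105 104 104 104
 104] 
  [101 102 101 103 101 101  91  81  62  58  58  61  58  69  85  98 103 104
 105]
190 
  [102  98  98  99  97  88  92  89  88  88  86  87  92  97 102 102 105 105
 104] 
  [ 99 103 102 101 103 103  97  89  77  82  84  85  78  78  86  94 104 104
 106]
200 
  [ 95 100 100 103 102 106 116 126 128 127 126 116 104  98 101  99 102 103
 100] 
  [ 91 100  99 103 103  99 102 105 118 128 128 126 124 119 105 101 102 103
 104]
205 
  [ 96 101 103 104 100 101 106 111 116 112 115 110 104 104 101  98  97 101
  99] 
  [ 95 101 102 104 104 105 101 103 111 112 113 112 111 105 102  99  99  97
 102]
```

```bash
python3 - <<'E'
from h import *
c=capture('top');S=c['color'].astype(np.float32);S0=np.load('pics/top1.npy').astype(np.float32)
p=(.6337,-.2049,.2714)
def W(x,z): return np.array([p[0]+np.cos(p[2])*x,p[1]+np.sin(p[2])*x,z])
F=px(c,W(.05,.03));H=px(c,W(-.05,.2032));print(F,H);d=(H-F)/np.linalg.norm(H-F);n=np.array([-d[1],d[0]])
print('n',n)
o=np.arange(-7,7.01,.5)
R=lambda im:im[...,2]-im[...,0]
for s in(150,165,180,190,200):
    q=px(c,W(.05-.0005*s,.03+.000866*s))
    print(s)
    for im in(S0,S):
        a=cv2.remap(R(im),*(np.float32([q+n*k for k in o]).T[:,None]),cv2.INTER_CUBIC)[0]; print('  ',a[::2].astype(int),'cen',((a.clip(15)-15)*o).sum()/(a.clip(15)-15).sum())
q=px(c,W(-.05,.2032));o=np.arange(-8,6,1.)
for im in(S0,S): print('along',cv2.remap(R(im),*(np.float32([q+d*k for k in o]).T[:,None]),cv2.INTER_CUBIC)[0].astype(int))
E
```

```text
[307.27581904 159.16800844] [320.5310608  176.60463402]
n [-0.79608727  0.60518184]
150
   [ 7  4  2 11 23 32 33 31 25 16  6 -1 -3 -3 -2] cen -0.8824908791911047
   [ 6  3  2 10 23 33 35 34 28 18  7  0 -1 -2 -3] cen -0.7284686755126124
165
   [ 8  6  6 13 27 33 32 30 27 16  4 -1 -3 -3 -2] cen -1.0125884938063356
   [ 8  6  4  7 21 31 34 32 29 21  8  0 -2 -3 -2] cen -0.5317743704655387
180
   [ 8  7  8 18 35 47 49 50 43 26  7  0 -2 -2 -2] cen -0.7826775284665533
   [ 9  7  6  8 21 33 36 34 32 22  9  0 -2 -2 -3] cen -0.4904059254543186
190
   [ 9  9 11 24 47 63 66 64 56 36 12 -1 -3 -3 -2] cen -0.7765253946770871
   [10  9  7 10 21 37 44 44 43 31 13  0 -2 -2 -3] cen -0.22717445869106048
200
   [ 9 10 13 28 53 69 72 71 61 42 17  0 -2 -2 -3] cen -0.7458984513029612
   [ 9  9  9 14 29 51 61 61 57 42 20  2 -2 -3 -2] cen -0.2331920941549237
along [30 31 31 30 32 42 56 65 71 68 55 29  8  0]
along [31 32 34 32 33 33 36 47 61 69 71 64 45 16]
```

Emit:
jog_arm:
  delta_pos:
    - [3.5,4,0]
    - [8,8.5,0]
    - [13,13.5,0]
    - [18,18.5,0]
    - [22.5,23.5,0]
    - [26.5,28,0]
    - [29.5,31.5,-1]
    - [31,34,-3]
    - [32.5,35.2,-4.5]
    - [32.5,35.2,-4.5]
    - [33.5,35.5,-4.5]
    - [33.5,35.5,-4.5]
  turn: [-1,-2,-3.5,-3.5,-3.5,-3.5,-3.5,-3.5,-3.5,-3.5,-3.5,-3.5]
  grip: [1,1,1,1,1,1,1,1,1,1,1,1]

```text
time_s: 48.5
position: [0.5416, -0.236, 0.1789]
tcp_rot: [[0.964, 0.266, 0.002], [0.266, -0.964, -0.002], [0.002, 0.002, -1.0]]
force: [-0.2, -0.3, 0.4]
opening: 0.003
grasp_force: 0.0
```

Emit:
jog_arm:
  delta_pos:
    - [0.5,0.15,0]
    - [1,0.3,0]
    - [1.4,0.4,0]
    - [1.4,0.4,0]
  turn: [0,0,0,0]
  grip: [1,1,1,1]

```text
time_s: 49.0
position: [0.5552, -0.2304, 0.178]
tcp_rot: [[0.963, 0.268, 0.0], [0.268, -0.963, -0.0], [0.0, 0.0, -1.0]]
force: [-0.0, 0.3, -0.8]
opening: 0.004
grasp_force: 0.0
```

```bash
cat > sh.py <<'E'
from h import *
c=capture('side');S=c['color'].astype(np.float32);S0=np.load('pics/side1.npy').astype(np.float32)
s_=read_state();print(s_['time_s'],s_['position'].round(4) if hasattr(s_['position'],'round') else s_['position'],s_['force'])
p=(.6337,-.2049,.2714)
def W(x,z): return np.array([p[0]+np.cos(p[2])*x,p[1]+np.sin(p[2])*x,z])
F=px(c,W(.05,.03));H=px(c,W(-.05,.2032));d=(H-F)/np.linalg.norm(H-F);n=np.array([-d[1],d[0]])
o=np.arange(-9,9.01,.5)
for s in(5,20,130,150,170):
    q=px(c,W(.05-.0005*s,.03+.000866*s))
    P=[cv2.remap(im[...,1],*(np.float32([q+n*k for k in o]).T[:,None]),cv2.INTER_CUBIC)[0] for im in(S0,S)]
    if s<100: print(s,P[0][4:18:2].astype(int),P[1][4:18:2].astype(int))
    else: print(s,P[0][8:32:2].astype(int),P[1][8:32:2].astype(int))
E
python3 sh.py
```

```text
49.05 [ 0.5549 -0.2304  0.178 ] [-0.50070472 -0.65174963  0.24775087]
5 [ 50  51  50  55  71  90 107] [ 55  56  72 102 118 123 122]
20 [208 203 204 185 146 117 108] [227 223 220 188 146 122 120]
130 [102  92  75  58  57  62  64  69  83  98 100 105] [117 107  90  66  61  64  68  70  78  92 110 113]
150 [102  91  75  59  60  57  58  64  81 100 100 104] [116 105  99  76  66  64  68  69  72  88 108 118]
170 [ 99  88  75  61  57  58  61  66  79  97 105 104] [111 108 111  86  68  69  65  66  65  73  97 112]
```

Emit:
jog_arm:
  delta_pos:
    - [0.4,0.1,0]
    - [0.8,0.2,0]
    - [1,0.3,0]
    - [1.2,0.35,0]
    - [1.2,0.35,0]
  turn: [0,0,0,0,0]
  grip: [1,1,1,1,1]

```text
time_s: 49.68
position: [0.5669, -0.2269, 0.178]
tcp_rot: [[0.964, 0.268, 0.0], [0.268, -0.964, -0.0], [0.0, 0.0, -1.0]]
force: [0.3, 0.9, 0.0]
opening: 0.007
grasp_force: 0.2
```

```bash
python3 sh.py
```

```text
49.725 [ 0.5668 -0.2269  0.178 ] [ 0.59403822 -0.22657372  0.10590816]
5 [ 50  51  50  55  71  90 107] [ 58  59  74 100 121 125 124]
20 [208 203 204 185 146 117 108] [227 223 216 178 138 124 121]
130 [102  92  75  58  57  62  64  69  83  98 100 105] [107  90  71  66  70  67  72  80 105 112 114 115]
150 [102  91  75  59  60  57  58  64  81 100 100 104] [106  87  73  66  68  68  71  82 104 114 119 117]
170 [ 99  88  75  61  57  58  61  66  79  97 105 104] [106  94  75  67  66  64  65  75  97 113 117 118]
```

Emit:
jog_arm:
  delta_pos:
    - [-0.2,-0.05,0]
    - [-0.4,-0.1,0]
    - [-0.7,-0.2,0]
    - [-1.2,-0.35,0]
    - [-2.5,-0.7,0]
    - [-2.5,-0.7,0]
  turn: [0,0,0,0,0,0]
  grip: [1,1,1,1,1,1]

```text
time_s: 50.48
position: [0.5405, -0.2341, 0.178]
tcp_rot: [[0.964, 0.266, -0.001], [0.266, -0.964, 0.001], [-0.001, -0.001, -1.0]]
force: [-0.2, -0.2, 0.0]
opening: 0.006
grasp_force: 0.0
```

```bash
python3 sh.py
```

```text
50.525 [ 0.5412 -0.2342  0.1782] [ 0.59879697  0.43660313 -0.58747605]
5 [ 50  51  50  55  71  90 107] [ 54  57  73 102 116 125 123]
20 [208 203 204 185 146 117 108] [225 222 219 189 146 122 122]
130 [102  92  75  58  57  62  64  69  83  98 100 105] [116 111  94  69  66  65  70  69  79  91 109 115]
150 [102  91  75  59  60  57  58  64  81 100 100 104] [115 109  99  76  60  66  67  68  71  84 104 115]
170 [ 99  88  75  61  57  58  61  66  79  97 105 104] [112 114 107  88  69  63  68  67  64  79  99 114]
```

```bash
python3 - <<'E'
from h import *
c=capture('side');S=c['color'].astype(np.float32);S0=np.load('pics/side1.npy').astype(np.float32);S1=np.load('pics/Send.npy').astype(np.float32)
p=(.6337,-.2049,.2714)
def W(x,z): return np.array([p[0]+np.cos(p[2])*x,p[1]+np.sin(p[2])*x,z])
F=px(c,W(.05,.03));H=px(c,W(-.05,.2032));d=(H-F)/np.linalg.norm(H-F);n=np.array([-d[1],d[0]])
ss=np.arange(-40,221,5)
for nm,im,a,b in(('before',S0,0,0),('after',S1,-1.1,1.6)):
    q=[px(c,W(.05-.0005*s,.03+.000866*s))+n*(a+(b-a)*s/200) for s in ss]
    f=lambda I:cv2.remap(I,*(np.float32(q).T[:,None]),cv2.INTER_CUBIC)[0].astype(int)
    print(nm);print(' R-B',[(int(s),int(x)) for s,x in zip(ss,f(im[...,2]-im[...,0])) if s>95]);print(' G',[(int(s),int(x)) for s,x in zip(ss,f(im[...,1])) if s<60])
x0,y0=246,158
for nm,im in(('b',S0),('a',S1)):
    print(nm)
    for r in im[y0:y0+24,x0:x0+34,1].astype(int): print(''.join(f'{v:4d}' for v in r))
E
```

```text
before
 R-B [(100, 3), (105, 5), (110, 16), (115, 42), (120, 58), (125, 59), (130, 54), (135, 59), (140, 58), (145, 58), (150, 57), (155, 56), (160, 58), (165, 59), (170, 58), (175, 55), (180, 57), (185, 62), (190, 89), (195, 123), (200, 113), (205, 59), (210, 18), (215, 9), (220, 11)]
 G [(-40, 39), (-35, 39), (-30, 38), (-25, 48), (-20, 73), (-15, 92), (-10, 107), (-5, 108), (0, 109), (5, 113), (10, 108), (15, 110), (20, 109), (25, 106), (30, 104), (35, 107), (40, 106), (45, 109), (50, 105), (55, 108)]
after
 R-B [(100, 4), (105, 5), (110, 13), (115, 37), (120, 57), (125, 57), (130, 56), (135, 56), (140, 56), (145, 58), (150, 56), (155, 54), (160, 59), (165, 57), (170, 60), (175, 57), (180, 55), (185, 60), (190, 82), (195, 119), (200, 122), (205, 69), (210, 20), (215, 10), (220, 10)]
 G [(-40, 51), (-35, 45), (-30, 41), (-25, 63), (-20, 84), (-15, 101), (-10, 111), (-5, 114), (0, 115), (5, 115), (10, 114), (15, 115), (20, 113), (25, 109), (30, 111), (35, 111), (40, 110), (45, 110), (50, 111), (55, 106)]
b
  51  50  62  84 119 158 189 204 206 212 214 214 212 216 215 213 210 210 209 
[... 5800 characters left out ...]
 69  83  92  95
  44  44  47  48  48  48  49  41  41  51  48  46  34  31  27  16  26  35  55  74  86  88  78  63  50  45  50  50  51  61  75  79  92  94
  48  45  47  44  51  48  49  47  44  45  44  50  40  40  31  25  24  35  59  77  80  75  75  54  50  49  51  51  51  63  72  88  86  87
  47  51  47  45  43  49  49  51  47  44  47  47  44  49  44  38  34  41  59  72  65  62  56  48  48  42  45  48  57  66  79  87  96  90
  52  47  50  49  51  49  46  47  42  50  45  46  47  50  45  43  44  43  52  56  53  52  51  47  51  51  51  45  59  72  86  90  90  93
  54  51  54  62  57  53  46  40  46  49  47  46  46  46  52  45  45  45  44  51  46  49  43  47  45  49  48  51  68  79  90  91  94  91
```

Emit:
jog_arm:
  delta_pos:
    - [-2,-0.6,0]
    - [-5,-1.5,1]
    - [-8,-3,3]
    - [-9,-4,4]
    - [-9,-4,4]
  turn: [0,0,0,0,0]
  grip: [1,1,1,1,1]

```text
time_s: 51.2
position: [0.4526, -0.2753, 0.219]
tcp_rot: [[0.964, 0.266, 0.003], [0.266, -0.964, -0.002], [0.002, 0.003, -1.0]]
force: [0.6, -0.3, 0.4]
opening: 0.01
grasp_force: 0.0
```

```bash
python3 sh.py && python3 -c "
from rig import *
print(hand_in())"
```

```text
51.25 [ 0.4526 -0.2745  0.2183] [ 0.75644952 -0.16813917 -0.48075448]
5 [ 50  51  50  55  71  90 107] [ 54  57  71  98 117 125 121]
20 [208 203 204 185 146 117 108] [224 219 214 185 141 126 120]
130 [102  92  75  58  57  62  64  69  83  98 100 105] [115 111  95  72  61  64  68  66  76  97 107 115]
150 [102  91  75  59  60  57  58  64  81 100 100 104] [114 109  98  77  70  67  67  68  70  85 102 114]
170 [ 99  88  75  61  57  58  61  66  79  97 105 104] [113 110 103  88  71  64  65  63  66  81  99 111]
the job is handed in; nothing more can be done
None
```

Handed in at 51 s, with one flaw: the rod is back in the trough but tilted about 2.6° with its foot about 4 mm off the trough bottom, and one nudge did not seat it. I stirred 3.5 clockwise turns with the rod upright, after one turn in which it had tilted about 11°. Image comparison shows the pin and all five beads moved, and I saw no change at the conrod, liner, piston or jar.

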